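# Make up a power-supply kit and a filter kit at the electronics bench

### The arm

A 6-joint arm with a two-finger parallel gripper is mounted at the origin on the work surface. World frame = base frame: x ahead of the robot, y to its left, z up, the work surface at z = 0. Lengths are in m, angles in rad, forces in N, time in s.
With the tool pointing down it reaches from about 0.35 to 0.975 m from the base axis. Payload 4.9 kg.
Tool frame: the origin (TCP) lies on the front face of the gripper's body, between the roots of the fingers; the fingertips stand 73 mm ahead of it and the grasp point (between the pads) lies 54 mm ahead of it; z points along the fingers, y is the line along which they close (so a half turn about z gives the same grasp; the last joint's range is limited). The gripper opens to 85 mm and grips with 20 to 120 N. Pads are 22 mm wide; open, the fingers measure 114 mm over their backs; the gripper's body (76 mm by 85 mm) begins 54 mm behind the grasp point. The pads swing forward as they close: fully open they stand 13 mm farther back than shut.
Start: joints at [-0.119, 0.053, 1.613, -0, 1.476, -0.119], TCP at [0.625, 0, 0.304] pointing down, gripper open.
Joint ranges: [-3.01, 3.01], [-1.01, 2.22], [0.06, 2.58], [-1.02, 4.17], [0.09, 2.62], [-3.14, 3.14]. Speed limits (rad/s): [2.57, 2.57, 3.14, 3.14, 3.14, 3.14].

### API

Orientations are given as a rotation vector (axis times angle).
In Python, from station import status, imaging, order gives the robot as it stands.
- The arm moves only by the tool arm_command, never from a script. Its argument "increments" is a list of rows, each an object with "slide": the shift along the tool's x, y, z in m, a list of three; "spin": the turn about the tool's z in degrees; "gripper": the opening, from -1 (shut) to 1 (fully open). In form: [{"slide": [x, y, z], "spin": spin, "gripper": gripper}, ...]. A call has 1 to 8 rows; each row is the pose to reach, as a shift and turn from the pose commanded when the call began, along the tool's axes at that moment; what a row does not reach only later rows make up. A row lasts 1/12 s, in which the tool goes at most 41.7 mm and 7.16 degrees, less where a joint would pass 70% of its speed; a pose out of reach is approached as far as the arm can. A call with a gripper value outside its range is refused whole. The fingers move at their own pace and stop on an object; "newtons" is the grip in N (left out, the last holds). Time passes only in rows, so rows that repeat a pose let the fingers close. It gives the time, the measured TCP pose, the force, the opening and the grip force at its end, in the units of the state.
- status.get_obs(): the state, without advancing time (a new reading comes with each control period).
- imaging.get_image(name): name is "scene" or "side" or "wrist"; returns a dict with "frame" (400x640x3 uint8, red, green, blue), "vfov" (degrees; the focal length in pixels is half the picture's height over the tangent of half this angle, whatever the lens; pixels are square), "cx", "cy" (the principal point, pixels), "view" (4x4, takes a point from world to camera coordinates); the wrist camera has in their place "mount" (4x4, takes a point from camera to tool coordinates, whose origin is the TCP and whose axes are the flange's). Camera axes: x right, y up, looking along -z (the intrinsics and any distortion apply to the point x, -y, -z); pixel columns grow to the right and rows downward; lengths in m; the calibration is good to about 2 mm. The wrist camera is an equidistant fisheye: a pixel r from the principal point sees the ray r / f radians off the axis. A picture is of the moment at which its call begins: read the wrist's pose just before it. There is no depth.
- order.finish_job(): hands the job in; it is judged then, once.
The state is a dict: "t": time; "q": joint angles; "dq": joint speeds; "effort": joint torques, N m; "tool_pos": TCP position; "tool_rot": TCP orientation; "contact_force": force on the tool from outside, world axes, zero at the start; "wrist_torque": the same for the moment, N m; "opening": finger opening in m; "grip_force": force on a finger pad.
Only numpy, scipy, OpenCV 4.12 (cv2) and the standard library are available. Lean on these libraries where they do the work, as an engineer would, in place of code of your own. Each camera call takes 0.05 s, during which the arm holds its last target. There are 200 camera calls.

### The job

Make up the two kits from the stock standing on the bench mat. The power-supply kit goes in the three-compartment tote: the transformer in the largest, nearly square compartment, the large capacitor in the smaller one beside it and the heat sink in the long one; the filter kit goes in the two-compartment tote: the toroidal choke in the larger compartment and the small capacitor in the smaller one. Set every part down gently (no dropping), standing upright and flat on the floor of its compartment, and leave the spare relay, the screwdriver and the board fixture where they are.

Things in the scene. Friction and masses are not known exactly. Their poses are not given: they have to be found in the camera images.
- transformer: Loose transformer, dark laminated steel core with a copper winding, 0.3 kg, standing on its black foot. Origin: centre of its underside, z up. Core 18 (x) by 54 (y) by 45 mm high, its y ends flat and upright over the full height: grip across the 54 mm. Winding, foot and flange bulge to 44 (x) by 36 mm (y), up to 35 mm high, with pins to 38 mm.
- cap_large: Loose large electrolytic capacitor standing upright: dark round can with a bare aluminium top, 35 mm diameter, 50 mm high, about 0.07 kg. Origin: centre of its underside, z up along the can.
- cap_small: Loose small electrolytic capacitor standing upright, of the same make: dark round can with a bare aluminium top, 22 mm diameter, 40 mm high, about 0.025 kg. Origin: centre of its underside, z up along the can.
- heatsink: Loose finned bare-aluminium heat sink, a bar 25 mm (x) by 100 mm (y) by 40 mm high with upright fins on both long sides, about 0.12 kg. It stands on its 25 by 100 mm face. Origin: centre of its underside, z up. Grip across the 25 mm.
- choke: Loose toroidal choke: copper-wound ring standing on edge on a black foot, about 0.09 kg. Ring 46 mm outer diameter, 26 mm thick along x, its axis level along x; the hole does not matter. Foot 30 mm (x) by 42 mm (y) by 8 mm. Overall height 52 mm. Origin: centre of the underside of the foot, z up. Grip across the 26 mm, near the top.
- tote3: Black three-compartment tote (power-supply kit); does not move. Outside 129 (x) by 147 (y) by 20 mm high; all walls 3 mm thick, 20 mm high; floor top at 3 mm. Origin: centre of its underside. Compartments, inside size x by y, centre (x, y) in mm: long 50 by 141 at (-36.5, 0); largest 70 by 78 at (26.5, 31.5); smaller one beside it 70 by 60 at (26.5, -40.5). White card on its -x face.
- tote2: Black two-compartment tote (filter kit); does not move. Outside 66 (x) by 131 (y) by 20 mm high; all walls 3 mm thick, 20 mm high; floor top at 3 mm. Origin: centre of its underside. Compartments, inside size x by y, centre (x, y) in mm: larger 60 by 76 at (0, -24.5); smaller 60 by 46 at (0, 39.5). White card on its -x face.
- relay: Spare relay in the stock, belongs to neither kit and stays where it is: loose white box 13 mm (x) by 29 mm (y) by 26 mm high, on a black foot. Origin: centre of its underside.
- board_fixture: Dark steel plate 120 mm (x) by 180 mm (y), 3 mm thick, with a green circuit board held on four black posts, 63 mm high in all. Stays where it is. Origin: centre of the plate's underside.
- screwdriver: Screwdriver lying on the bench, about 145 mm long along its x, red handle 26 mm thick to -x, thin steel shank to +x. Stays where it is. Origin: on the bench under the inner end of the handle.

How it is judged:
At the end, for the whole second after the job is handed in: Each part's origin is inside its own compartment and within 7 mm of the tote's underside in height, tilted under 7 degrees and at rest; relay, board fixture and screwdriver are within 20 mm of where they began; no part was dropped from over 15 mm or pressed with over 45 N (x of transformer in the frame of tote3 between -0.0085 and 0.0615 m and y of transformer in the frame of tote3 between -0.0075 and 0.0705 m and z of transformer in the frame of tote3 between -0.002 and 0.007 m and angle between each of transformer, cap_large, heatsink, choke, cap_small's own z axis and vertical below 0.12 rad and linear speed of each of transformer, cap_large, heatsink, choke, cap_small below 0.02 m/s and x of cap_large in the frame of tote3 between -0.0085 and 0.0615 m and y of cap_large in the frame of tote3 between -0.0705 and -0.0105 m and z of cap_large in the frame of tote3 between -0.002 and 0.007 m and x of heatsink in the frame of tote3 between -0.0615 and -0.0115 m and y of heatsink in the frame of tote3 between -0.0705 and 0.0705 m and z of heatsink in the frame of tote3 between -0.002 and 0.007 m and x of choke in the frame of tote2 between -0.03 and 0.03 m and y of choke in the frame of tote2 between -0.0625 and 0.0135 m and z of choke in the frame of tote2 between -0.002 and 0.007 m and x of cap_small in the frame of tote2 between -0.03 and 0.03 m and y of cap_small in the frame of tote2 between 0.0165 and 0.0625 m and z of cap_small in the frame of tote2 between -0.002 and 0.007 m and distance of each of relay, board_fixture, screwdriver from where it was at the start of the episode below 0.02 m); the robot touches nothing.
It fails at once if a part is slammed or pressed hard into a tote (contact force between any of transformer, cap_large, heatsink, choke, cap_small and tote3 above 45 N or contact force between any of transformer, cap_large, heatsink, choke, cap_small and tote2 above 45 N).
It fails at once if a part is dropped: let go and falling from more than about 15 mm over the floor ((height (world z) of transformer above 0.015 m and linear speed of transformer above 0.3 m/s and contact force between transformer and the fingers below 0.02 N) or (height (world z) of cap_large above 0.015 m and linear speed of cap_large above 0.3 m/s and contact force between cap_large and the fingers below 0.02 N) or (height (world z) of heatsink above 0.015 m and linear speed of heatsink above 0.3 m/s and contact force between heatsink and the fingers below 0.02 N) or (height (world z) of choke above 0.015 m and linear speed of choke above 0.3 m/s and contact force between choke and the fingers below 0.02 N) or (height (world z) of cap_small above 0.015 m and linear speed of cap_small above 0.3 m/s and contact force between cap_small and the fingers below 0.02 N)).
It fails at once if the spare relay is pushed from its place or knocked over (distance of relay from where it was at the start of the episode above 0.02 m or angle between relay's own z axis and vertical above 0.5 rad).
It fails at once if the board fixture is pushed from its place or knocked over (distance of board_fixture from where it was at the start of the episode above 0.02 m or angle between board_fixture's own z axis and vertical above 0.5 rad).
It fails at once if the screwdriver is pushed from its place or knocked over (distance of screwdriver from where it was at the start of the episode above 0.02 m).
It also fails if it takes over 122 s, if anything falls off the work surface, if the arm or the gripper's body presses on something with over 40 N, if the wrist force passes 120 N, or if a joint passes its speed limit or range.

## Working session

There is one attempt and no reset: what is moved stays moved. The work goes in short steps, Python scripts to look and compute and a tool call to move; the robot and the scene stay as the last step left them, time stands still between calls to the robot, and variables do not carry over. Pictures are saved under pics/ and viewed, at most 16 in all, crops included, and the job is handed in when it is done.

Besides the shell and the picture viewer there is one more tool, called as name(argument=value, ...) on one line, values as JSON. arm_command: Moves the arm, as the interface text tells. Its arguments: {"type":"object","properties":{"increments":{"type":"array","items":{"type":"object","properties":{"slide":{"type":"array","items":{"type":"number"}},"spin":{"type":"number"},"gripper":{"type":"number"}}}},"newtons":{"type":"number"}},"required":["increments"]}

```bash
mkdir -p pics; python3 - <<'E'
from station import status, imaging
import cv2,json
o=status.get_obs();print({k:o[k] for k in('t','tool_pos','tool_rot','opening')})
for n in("scene","side","wrist"):
    d=imaging.get_image(n);cv2.imwrite(f"pics/{n}0.png",d["frame"][...,::-1])
    print(n,{k:(v.tolist() if hasattr(v,'tolist') else v) for k,v in d.items() if k!="frame"})
E
```

```text
{'t': 0.0, 'tool_pos': array([6.24518691e-01, 4.46426834e-05, 3.02662653e-01]), 'tool_rot': array([-2.22032914e+00, -2.22025709e+00,  2.01317008e-03]), 'opening': 0.08539784327596849}
scene {'vfov': 56.75568377818467, 'cx': 326.6228269828251, 'cy': 193.4083379727616, 'view': [[-0.7306013286408355, 0.6827626437099248, -0.0075412825487713294, 0.4537951825257335], [-0.5018137465712542, -0.52941870814545, 0.6840312823385521, 0.2883664067805205], [0.46303851064502943, 0.5035384829581917, 0.7294136918373522, -1.1016526418291834], [0.0, 0.0, 0.0, 1.0]]}
side {'vfov': 52.14171105895832, 'cx': 326.2462237318982, 'cy': 202.41262680818656, 'view': [[0.8649605014876733, -0.5017871482070868, 0.007279337908887602, -0.5512855833961325], [0.28183953878942886, 0.4977231308032462, 0.8202671268790287, -0.2222126244746237], [-0.41522259721883475, -0.7074470601802041, 0.5719343072427387, -0.5958264065815411], [0.0, 0.0, 0.0, 1.0]]}
wrist {'vfov': 65.70646984690485, 'cx': 324.5521975357632, 'cy': 199.78694516643657, 'mount': [[-0.0005373243797398376, 0.9495016767910937, 0.3137614970856188, 0.07971917121551378], [0.9999997896208227, 0.0003961775697714677, 0.0005136162384162241, -0.000760215579300838], [0.00036337421220008966, 0.31376170705526046, -0.9495016899115803, -0.06981453943785215], [0.0, 0.0, 0.0, 1.0]]}
```

View pics/scene0.png

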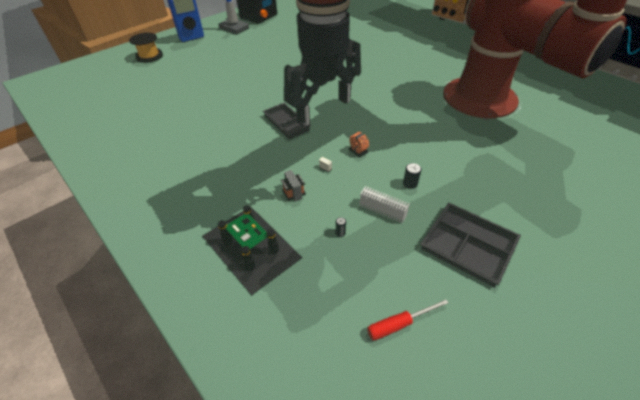

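View pics/side0.png

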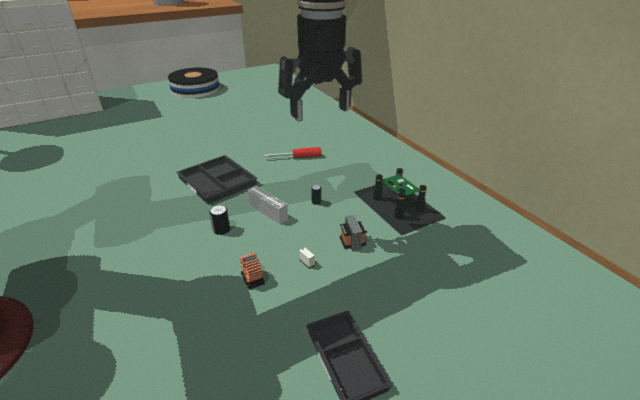

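View pics/wrist0.png

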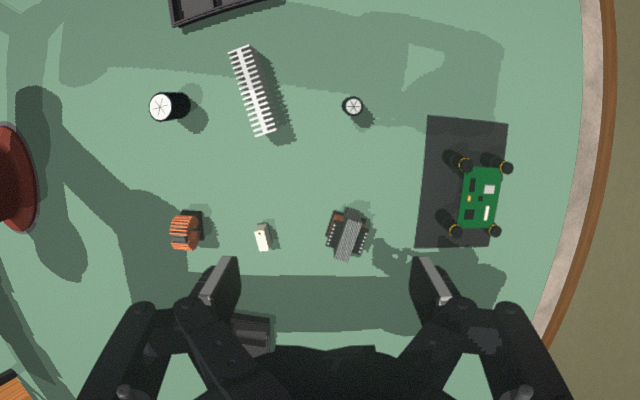

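The wrist picture shows caps at (163,106) and (352,105), the heat sink around (253,90), the choke at (186,230), the relay at (263,236), the transformer at (347,236), and the board at about (462,180). Tote3 is at the top edge (225,10) and tote2 is hidden below the fingers. I'll write helpers and measure.

```bash
cat > h.py <<'E'
import numpy as np, cv2
from scipy.spatial.transform import Rotation as R
from station import status, imaging
def snap(name, fn=None):
    o=status.get_obs(); d=imaging.get_image(name); f=d["frame"]
    if fn: cv2.imwrite(f"pics/{fn}.png",f[...,::-1]); np.savez(f"pics/{fn}.npz",f=f,p=o["tool_pos"],r=o["tool_rot"])
    d["o"]=o; return d
def ray(d,uv):
    uv=np.atleast_2d(np.asarray(uv,float)); h=d["frame"].shape[0]
    f=h/2/np.tan(np.radians(d["vfov"])/2)
    x=(uv[:,0]-d["cx"])/f; y=(uv[:,1]-d["cy"])/f
    if "mount" in d:
        r=np.hypot(x,y)+1e-12; c=np.c_[x/r*np.sin(r),-y/r*np.sin(r),-np.cos(r)]
        T=np.eye(4);T[:3,:3]=R.from_rotvec(d["o"]["tool_rot"]).as_matrix();T[:3,3]=d["o"]["tool_pos"]
        M=T@np.array(d["mount"])
    else:
        c=np.c_[x,-y,-np.ones_like(x)]; M=np.linalg.inv(np.array(d["view"]))
    return M[:3,3], c@M[:3,:3].T
def plane(d,uv,z):
    p,v=ray(d,uv); return (p+v*((z-p[2])/v[:,2])[:,None])[:,:2]
def proj(d,P):  # world pts -> pixels
    P=np.atleast_2d(P);h=d["frame"].shape[0];f=h/2/np.tan(np.radians(d["vfov"])/2)
    if "mount" in d:
        T=np.eye(4);T[:3,:3]=R.from_rotvec(d["o"]["tool_rot"]).as_matrix();T[:3,3]=d["o"]["tool_pos"]
        V=np.linalg.inv(T@np.array(d["mount"]))
    else: V=np.array(d["view"])
    c=P@V[:3,:3].T+V[:3,3]; x,y=c[:,0],-c[:,1]
    if "mount" in d:
        rr=np.hypot(x,y)+1e-12; k=np.arctan2(rr,-c[:,2])/rr
    else: k=-1/c[:,2]
    return np.c_[d["cx"]+f*x*k,d["cy"]+f*y*k]
def blobs(mask,amin=30):
    n,l,s,c=cv2.connectedComponentsWithStats(mask.astype(np.uint8)); 
    return [(l==i,s[i],c[i]) for i in range(1,n) if s[i,4]>=amin]
def go(x,y,z,yaw=None,o=None):
    """slide/spin to TCP target; yaw = world angle (deg) of tool y line (mod 180)"""
    o=o or status.get_obs(); M=R.from_rotvec(o["tool_rot"]).as_matrix()
    s=M.T@(np.array([x,y,z])-o["tool_pos"]); cur=np.degrees(np.arctan2(M[1,1],M[0,1])); sp=0
    if yaw is not None: sp=-((yaw-cur+90)%180-90)   # tool z down
    print("t",round(o["t"],2),"pos",o["tool_pos"].round(4),"toolyaw",round(cur,1),"slide",s.round(4),"spin",round(sp,1),"open",round(o["opening"],4),"F",o["contact_force"].round(1),"grip",np.round(o["grip_force"],1))
E
python3 - <<'E'
from h import *
d=snap("wrist","w1"); f=d["frame"]; hsv=cv2.cvtColor(f,cv2.COLOR_RGB2HSV); H,S,V=[hsv[...,i].astype(int) for i in range(3)]
print("sizes")
for nm,m in(("white",(S<45)&(V>140)),("orange",(H<18)&(S>90)&(V>60))):
    for mk,s,c in blobs(m,25):
        if c[1]<270 and 100<c[0]<560: 
            ys,xs=np.nonzero(mk); r=cv2.minAreaRect(np.c_[xs,ys].astype(np.float32))
            print(nm,s,c.round(1),"rect",np.round(r[0],1),np.round(r[1],1),round(r[2],1),"z40",plane(d,c,.04).round(4))
for n in ("scene","side"):
    pass
cv2.imwrite("pics/w1c.png",cv2.resize(f[30:270,140:400],None,fx=3,fy=3,interpolation=cv2.INTER_CUBIC)[:,:,::-1][:600] if 0 else cv2.resize(f[30:270,140:400],(650,600),interpolation=cv2.INTER_CUBIC)[...,::-1])
# fingertip depth: pixels of tips at tool y=+-.0425
M=R.from_rotvec(d["o"]["tool_rot"]).as_matrix()
p,v=ray(d,[[230,258],[420,258],[238,258],[414,258]]); pt=M.T@(p-d["o"]["tool_pos"]); vt=v@M
for a in vt:
    k=(np.sign(a[1])*.0425-pt[1])/a[1]; print("tip tool",(pt+k*a).round(4))
E
```

```text
sizes
white [ 227   44   50   94 1444] [251.3  92.5] rect [251.2  90.4] [91.6 24.3] 72.1 z40 [[0.5447 0.0911]]
white [149  94  22  26 442] [159.8 106.6] rect [159.5 106.5] [25. 21.] 90.0 z40 [[0.4313 0.0842]]
white [346  99  15  15 178] [352.9 105.9] rect [353. 106.] [14. 14.] 90.0 z40 [[0.6535 0.0747]]
white [484 185  11   9  89] [488.8 188.9] rect [489. 189.] [ 8. 10.] 90.0 z40 [[ 0.826 -0.016]]
white [483 206   6  14  51] [485.8 212.4] rect [485.9 212.5] [ 3.7 13.5] 10.3 z40 [[ 0.8272 -0.0469]]
white [253 224  17  29 294] [260.7 238.5] rect [260.7 238.3] [27.5 13.2] 80.5 z40 [[ 0.5463 -0.0794]]
white [333 253  18  11  46] [342.5 258.7] rect [341.6 256.5] [15.7  9.9] 16.7 z40 [[ 0.6452 -0.1062]]
orange [169 215  31  36 761] [184.8 231.2] rect [184.  232.5] [35. 30.] 90.0 z40 [[ 0.4462 -0.072 ]]
orange [332 215  11   7  54] [337.5 217.7] rect [337. 218.] [ 6. 10.] 90.0 z40 [[ 0.6382 -0.052 ]]
tip tool [ 0.0144 -0.0425  0.0461]
tip tool [0.0124 0.0425 0.0496]
tip tool [ 0.0082 -0.0425  0.0575]
tip tool [0.0077 0.0425 0.0582]
```

View pics/w1c.png

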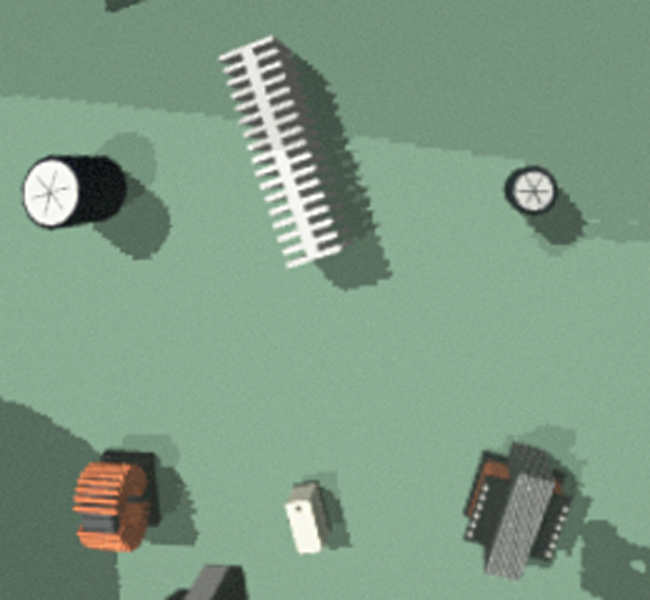

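The crop confirms the shapes and sizes. The open fingertips sit about 60 mm ahead of the TCP, so 73 mm is the closed value. Next I'll get rough tote positions and better viewing poses.

```bash
python3 - <<'E'
from h import *
a=snap("scene","s1");b=snap("side","s2");w=snap("wrist")
for n,u,v in(("tote2",(288,120),(347,357)),("tote3",(470,243),(217,178))):
    print(n,plane(a,u,.02).round(3),plane(b,v,.02).round(3))
c=lambda x,y:(140+x*.4,30+y*.4)
tp=np.array([c(517,470),c(555,475),c(522,580),c(486,575)]); P=plane(w,tp,.045); print("transf top",P.round(4),P.mean(0).round(4),np.linalg.norm(P[1]-P[2]),np.linalg.norm(P[0]-P[1]))
print("capL",plane(w,(159.8,106.6),.05).round(4),"capS",plane(w,(352.9,105.9),.04).round(4))
ends=np.array([(c(243,48)),c(317,258)]);P=plane(w,ends,.04);print("hs",P.round(4),P.mean(0).round(4),np.linalg.norm(P[1]-P[0]),np.degrees(np.arctan2(*(P[1]-P[0])[::-1])))
go(.45,-.15,.3,o=w["o"])
go(.55,.08,.3,o=w["o"])
E
```

```text
tote2 [[ 0.503 -0.278]] [[ 0.495 -0.304]]
tote3 [[0.501 0.277]] [[0.486 0.254]]
transf top [[ 0.6491 -0.0506]
 [ 0.6667 -0.0532]
 [ 0.6532 -0.1084]
 [ 0.6356 -0.1054]] [ 0.6511 -0.0794] 0.056855881450925856 0.017779077106616487
capL [[0.4373 0.0841]] capS [[0.6539 0.0747]]
hs [[0.5297 0.1404]
 [0.561  0.0458]] [0.5454 0.0931] 0.0996382011582151 -71.69986944713196
t 0.3 pos [0.6248 0.     0.3035] toolyaw 0.0 slide [-0.15   -0.1748  0.0036] spin 0 open 0.0852 F [0.2 0.3 0.2] grip 0.0
t 0.3 pos [0.6248 0.     0.3035] toolyaw 0.0 slide [ 0.08   -0.0748  0.0035] spin 0 open 0.0852 F [0.2 0.3 0.2] grip 0.0
```

arm_command(increments=[{"slide":[0.15,-0.125,0]},{"slide":[0.15,-0.125,0]},{"slide":[0.15,-0.125,0]},{"slide":[0.15,-0.125,0]},{"slide":[0.15,-0.125,0]},{"slide":[0.15,-0.125,0]},{"slide":[0.15,-0.125,0]},{"slide":[0.15,-0.125,0]}])

```text
validation failed for argument at $.in...
```

```bash
python3 - <<'E'
from h import *
d=snap("wrist","w2"); print(d["o"]["tool_pos"],d["o"]["dq"].round(3))
E
```

```text
[6.24889374e-01 1.73301687e-05 3.03636685e-01] [-0.001 -0.002 -0.003 -0.001  0.    -0.   ]
```

arm_command(increments=[{"slide":[-0.45,-0.02,0]},{"slide":[-0.45,-0.02,0]},{"slide":[-0.45,-0.02,0]},{"slide":[-0.45,-0.02,0]},{"slide":[-0.45,-0.02,0]},{"slide":[-0.45,-0.02,0]},{"slide":[-0.45,-0.02,0]},{"slide":[-0.45,-0.02,0]}])

```text
validation failed for argument at $.in...
```

arm_command(increments=[{"slide":[-0.12,0,0]},{"slide":[-0.12,0,0]},{"slide":[-0.12,0,0]},{"slide":[-0.12,0,0]},{"slide":[-0.12,0,0]},{"slide":[-0.12,0,0]}])

```text
validation failed for argument at $.in...
```

```bash
python3 - <<'E'
from h import *
d=snap("wrist","w3"); print(d["o"]["t"],d["o"]["tool_pos"],d["o"]["dq"].round(3))
a=np.load("pics/w2.npz")["f"];b=d["frame"]
cv2.imwrite("pics/w23.png",np.vstack([cv2.resize(x[:300],(640,300)) for x in(a,b)])[...,::-1])
E
```

```text
0.4 [6.24904766e-01 2.97399623e-05 3.03705483e-01] [-0.    -0.002 -0.002 -0.001  0.    -0.001]
```

View pics/w23.png

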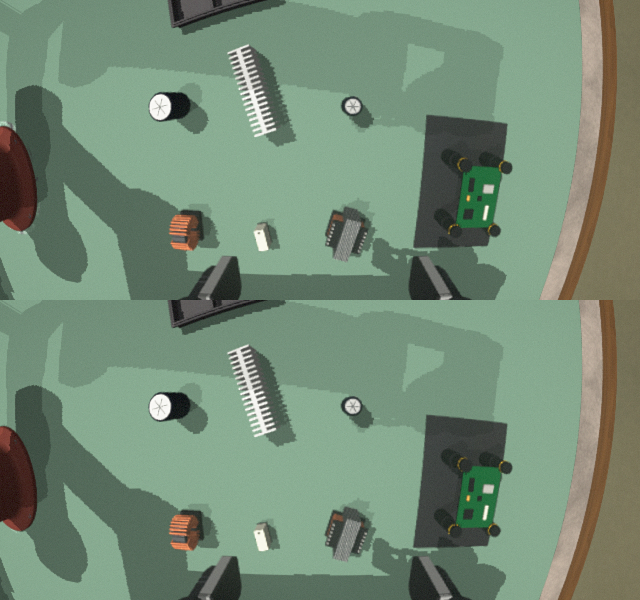

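Both halves show the same view because the moves were refused. All the fields must be given in every row, so I'll repeat with them.

arm_command(increments=[{"slide":[0.15,-0.125,0],"spin":0,"gripper":1},{"slide":[0.15,-0.125,0],"spin":0,"gripper":1},{"slide":[0.15,-0.125,0],"spin":0,"gripper":1},{"slide":[0.15,-0.125,0],"spin":0,"gripper":1},{"slide":[0.15,-0.125,0],"spin":0,"gripper":1},{"slide":[0.15,-0.125,0],"spin":0,"gripper":1},{"slide":[0.15,-0.125,0],"spin":0,"gripper":1},{"slide":[0.15,-0.125,0],"spin":0,"gripper":1}], newtons=30)

```text
t: 1.12
tool_pos: [0.5003, 0.1498, 0.3042]
tool_rot: [2.221, 2.221, 0.001]
contact_force: [-0.0, 0.1, 0.0]
opening: 0.0853
grip_force: 0.0
```

```bash
python3 - <<'E'
from h import *
d=snap("wrist","w2"); print(d["o"]["tool_pos"],d["o"]["dq"].round(3))
E
```

```text
[0.50027288 0.1498058  0.30416026] [-0.02   0.016 -0.009  0.001  0.002  0.002]
```

arm_command(increments=[{"slide":[-0.45,-0.02,0],"spin":0,"gripper":1},{"slide":[-0.45,-0.02,0],"spin":0,"gripper":1},{"slide":[-0.45,-0.02,0],"spin":0,"gripper":1},{"slide":[-0.45,-0.02,0],"spin":0,"gripper":1},{"slide":[-0.45,-0.02,0],"spin":0,"gripper":1},{"slide":[-0.45,-0.02,0],"spin":0,"gripper":1},{"slide":[-0.45,-0.02,0],"spin":0,"gripper":1},{"slide":[-0.45,-0.02,0],"spin":0,"gripper":1}])

```text
t: 1.83
tool_pos: [0.4847, -0.1866, 0.304]
tool_rot: [2.224, 2.218, 0.0]
contact_force: [1.4, 0.3, 0.3]
opening: 0.0852
grip_force: 0.0
```

arm_command(increments=[{"slide":[-0.12,0,0],"spin":0,"gripper":1},{"slide":[-0.12,0,0],"spin":0,"gripper":1},{"slide":[-0.12,0,0],"spin":0,"gripper":1},{"slide":[-0.12,0,0],"spin":0,"gripper":1},{"slide":[-0.12,0,0],"spin":0,"gripper":1},{"slide":[-0.12,0,0],"spin":0,"gripper":1}])

```text
t: 2.33
tool_pos: [0.4848, -0.304, 0.3035]
tool_rot: [-2.223, -2.218, -0.0]
contact_force: [0.0, 0.4, 0.4]
opening: 0.0855
grip_force: 0.0
```

```bash
python3 - <<'E'
from h import *
d=snap("wrist","w3"); print(d["o"]["t"],d["o"]["tool_pos"],d["o"]["dq"].round(3))
a=np.load("pics/w2.npz")["f"];b=d["frame"]
cv2.imwrite("pics/w23b.png",np.vstack([x[:300] for x in(a,b)])[...,::-1])
E
```

```text
2.3333 [ 0.48482701 -0.30402625  0.30345236] [ 0.03  -0.02   0.017 -0.001  0.001  0.001]
```

View pics/w23b.png

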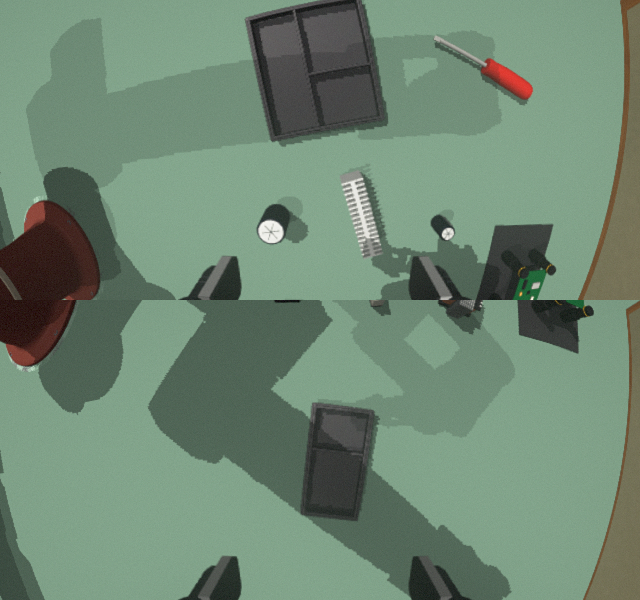

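The top half shows tote3 with corners at about (247,17), (358,0), (383,122) and (273,140), its long compartment on the left. The bottom half shows tote2 with corners at about (312,103), (374,110), (357,219) and (302,214), its small compartment at the top. Next I'll fit rectangles on the rim plane.

```bash
python3 - <<'E'
from h import *
w=snap("wrist")
for fn,c0,win in(("w2",(315,70),(235,0,395,150)),("w3",(335,160),(290,90,390,230))):
    z=np.load(f"pics/{fn}.npz"); d=dict(w); d["frame"]=z["f"]; d["o"]={"tool_pos":z["p"],"tool_rot":z["r"]}
    hsv=cv2.cvtColor(z["f"],cv2.COLOR_RGB2HSV); m=((hsv[...,1]<60)&(hsv[...,2]<110)).astype(np.uint8)
    k=np.zeros_like(m);x0,y0,x1,y1=win;k[y0:y1,x0:x1]=1;m=cv2.morphologyEx(m*k,cv2.MORPH_OPEN,np.ones((3,3)));m=cv2.morphologyEx(m,cv2.MORPH_CLOSE,np.ones((7,7)))
    c=max(cv2.findContours(m,0,1)[0],key=cv2.contourArea)[:,0]
    c=c[c[:,1]>0]; P=plane(d,c,.02).astype(np.float32)*1000
    r=cv2.minAreaRect(P); print(fn,np.round(r[0],1),np.round(r[1],1),round(r[2],1)); print(np.round(cv2.boxPoints(r)))
    hull=cv2.approxPolyDP(P.reshape(-1,1,2),12,True)[:,0];print("poly",hull.round())
E
```

```text
w2 [490.5 268.2] [138.1 161.1] 11.2
[[407. 334.]
 [438. 176.]
 [574. 203.]
 [543. 361.]]
poly [[412. 332.]
 [439. 184.]
 [570. 203.]
 [541. 349.]]
w3 [ 503.9 -302.9] [152.6 123.4] 89.5
[[ 441. -379.]
 [ 565. -380.]
 [ 566. -227.]
 [ 443. -226.]]
poly [[ 445. -232.]
 [ 442. -346.]
 [ 485. -379.]
 [ 565. -380.]
 [ 561. -324.]
 [ 538. -304.]
 [ 540. -235.]]
```

```bash
python3 - <<'E'
from h import *
w=snap("wrist")
for fn,win in(("w2",(235,0,395,150)),("w3",(290,90,390,230))):
    z=np.load(f"pics/{fn}.npz"); d=dict(w); d["frame"]=z["f"]; d["o"]={"tool_pos":z["p"],"tool_rot":z["r"]}
    a=z["f"].astype(int); g=a[...,1]-a[...,0]
    print("row",[tuple(a[160 if fn=="w3" else 100,x]) for x in range(296,312,2)] if fn=="w3" else [tuple(a[145,330]),tuple(a[133,300]),tuple(a[60,300])])
    m=(cv2.GaussianBlur(g.astype(np.float32),(3,3),0)<13).astype(np.uint8)
    k=np.zeros_like(m);x0,y0,x1,y1=win;k[y0:y1,x0:x1]=1;m=cv2.morphologyEx(m*k,cv2.MORPH_OPEN,np.ones((5,5)))
    c=max(cv2.findContours(m,0,1)[0],key=cv2.contourArea)[:,0]
    P=plane(d,c,.02).astype(np.float32)*1000
    r=cv2.minAreaRect(P); print(fn,np.round(r[0],1),np.round(r[1],1),round(r[2],1)); print(np.round(cv2.boxPoints(r)))
    hull=cv2.approxPolyDP(P.reshape(-1,1,2),10,True)[:,0];print("poly",hull.round())
E
```

```text
row [(np.int64(131), np.int64(166), np.int64(140)), (np.int64(63), np.int64(65), np.int64(63)), (np.int64(78), np.int64(75), np.int64(74))]
w2 [488.8 270.6] [134.5 153.1] 11.1
[[408. 333.]
 [438. 182.]
 [570. 208.]
 [540. 359.]]
poly [[540. 350.]
 [410. 331.]
 [438. 186.]
 [568. 210.]]
row [(np.int64(82), np.int64(103), np.int64(87)), (np.int64(83), np.int64(103), np.int64(88)), (np.int64(81), np.int64(103), np.int64(88)), (np.int64(78), np.int64(100), np.int64(85)), (np.int64(82), np.int64(101), np.int64(86)), (np.int64(57), np.int64(64), np.int64(60)), (np.int64(57), np.int64(56), np.int64(55)), (np.int64(46), np.int64(48), np.int64(47))]
w3 [ 497.  -296.7] [135.8  72.5] 83.0
[[ 453. -360.]
 [ 525. -369.]
 [ 541. -234.]
 [ 469. -225.]]
poly [[ 471. -226.]
 [ 455. -358.]
 [ 522. -367.]
 [ 539. -235.]]
```

arm_command(increments=[{"slide":[0.155,-0.035,0.05],"spin":0,"gripper":1},{"slide":[0.155,-0.035,0.05],"spin":0,"gripper":1},{"slide":[0.155,-0.035,0.05],"spin":0,"gripper":1},{"slide":[0.155,-0.035,0.05],"spin":0,"gripper":1},{"slide":[0.155,-0.035,0.05],"spin":0,"gripper":1},{"slide":[0.155,-0.035,0.05],"spin":0,"gripper":1},{"slide":[0.155,-0.035,0.05],"spin":0,"gripper":1}])

```text
t: 3.07
tool_pos: [0.4505, -0.1474, 0.2546]
tool_rot: [2.218, 2.222, 0.0]
contact_force: [0.0, -0.3, 0.9]
opening: 0.0853
grip_force: 0.0
```

```bash
python3 - <<'E'
from h import *
d=snap("wrist","w4"); f=d["frame"]; u=proj(d,[[.445,-.07,.03],[.545,-.08,.03]]).round(); print(u)
x,y=u[0].astype(int); x0,y0=max(x-50,0),max(y-50,0); print(x0,y0)
cv2.imwrite("pics/w4c.png",cv2.resize(f[y0:y0+100,x0:x0+160],(800,500),interpolation=cv2.INTER_CUBIC)[...,::-1])
hsv=cv2.cvtColor(f,cv2.COLOR_RGB2HSV); H,S,V=[hsv[...,i].astype(int) for i in range(3)]
for mk,s,c in blobs((H<18)&(S>80)&(V>50),150):
    ys,xs=np.nonzero(mk); P=plane(d,np.c_[xs,ys],.04).astype(np.float32)*1000; r=cv2.minAreaRect(P); print(s,c.round(1),np.round(r[0],1),np.round(r[1],1),round(r[2],1))
go(.45,-.07,.15,10,d["o"])
E
```

```text
[[319. 103.]
 [423. 117.]]
269 53
[   0   20   65  139 4407] [36.9 82.7] [59.2 -4.9] [196.2 171. ] 87.2
[300  88  30  24 550] [314.6  97.8] [440.8 -66.1] [20.3 27. ] 85.1
[484 104  17  29 271] [492.  117.2] [618.  -73.9] [31.7 11.3] 73.1
[299 114  30  23 521] [313.5 126.6] [439.7 -90.1] [20.4 26.6] 89.7
[  0 370  34  30 647] [ 12.4 387.9] [-694.  -886.3] [621. 116.] 30.1
t 3.07 pos [ 0.4505 -0.1474  0.2546] toolyaw 0.1 slide [ 0.0775 -0.0005  0.1045] spin -9.9 open 0.0853 F [ 0.  -0.3  0.9] grip 0.0
```

View pics/w4c.png

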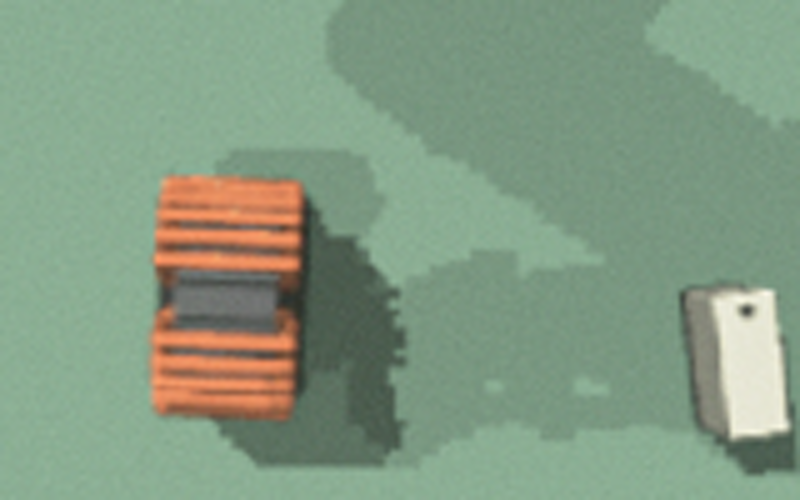

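The choke's centre is at about (440,-78) mm with a yaw of -2.6°, measuring 27 by 50 mm as expected. The relay is 105 mm away. I'll grip it now.

arm_command(increments=[{"slide":[0.069,-0.01,0.06],"spin":2.7,"gripper":1},{"slide":[0.069,-0.01,0.06],"spin":2.7,"gripper":1},{"slide":[0.069,-0.01,0.08],"spin":2.7,"gripper":1},{"slide":[0.069,-0.01,0.11],"spin":2.7,"gripper":1},{"slide":[0.069,-0.01,0.135],"spin":2.7,"gripper":1},{"slide":[0.069,-0.01,0.155],"spin":2.7,"gripper":1},{"slide":[0.069,-0.01,0.161],"spin":2.7,"gripper":1},{"slide":[0.069,-0.01,0.161],"spin":2.7,"gripper":1}])

```text
t: 3.78
tool_pos: [0.4398, -0.0795, 0.0918]
tool_rot: [-2.273, -2.165, 0.002]
contact_force: [-0.0, 0.2, -0.4]
opening: 0.0853
grip_force: 0.0
```

arm_command(increments=[{"slide":[0,0,0],"spin":0,"gripper":-1},{"slide":[0,0,0],"spin":0,"gripper":-1},{"slide":[0,0,0],"spin":0,"gripper":-1},{"slide":[0,0,0],"spin":0,"gripper":-1},{"slide":[0,0,0],"spin":0,"gripper":-1},{"slide":[0,0,0],"spin":0,"gripper":-1},{"slide":[0,0,0],"spin":0,"gripper":-1},{"slide":[0,0,0],"spin":0,"gripper":-1}], newtons=30)

```text
t: 4.45
tool_pos: [0.441, -0.0793, 0.094]
tool_rot: [2.272, 2.167, 0.001]
contact_force: [-0.4, -0.7, 6.3]
opening: 0.0257
grip_force: 30.6
```

```bash
python3 - <<'E'
from h import *
go(.4403,-.078,.093,-2.6)
E
```

```text
t 4.45 pos [ 0.441  -0.0793  0.094 ] toolyaw -2.7 slide [ 0.0013 -0.0007  0.001 ] spin -0.1 open 0.0257 F [-0.4 -0.7  6.3] grip 30.6
```

```bash
python3 - <<'E'
from h import *
go(.494,-.321,.18,-7)
E
```

```text
t 4.45 pos [ 0.441  -0.0793  0.094 ] toolyaw -2.7 slide [-0.239   0.0645 -0.0857] spin 4.3 open 0.0257 F [-0.4 -0.7  6.3] grip 30.6
```

arm_command(increments=[{"slide":[0,0,-0.03],"spin":0,"gripper":-1},{"slide":[0,0,-0.06],"spin":0,"gripper":-1},{"slide":[0,0,-0.09],"spin":0,"gripper":-1},{"slide":[0,0,-0.09],"spin":0,"gripper":-1},{"slide":[0,0,-0.09],"spin":0,"gripper":-1}])

```text
t: 4.87
tool_pos: [0.441, -0.0792, 0.1846]
tool_rot: [2.271, 2.166, 0.003]
contact_force: [-0.7, 0.5, -1.8]
opening: 0.0256
grip_force: 30.1
```

arm_command(increments=[{"slide":[-0.03,0.008,0],"spin":1,"gripper":-1},{"slide":[-0.065,0.018,0],"spin":2,"gripper":-1},{"slide":[-0.1,0.027,0],"spin":3,"gripper":-1},{"slide":[-0.135,0.037,0],"spin":4.3,"gripper":-1},{"slide":[-0.17,0.046,0],"spin":4.3,"gripper":-1},{"slide":[-0.205,0.055,0],"spin":4.3,"gripper":-1},{"slide":[-0.23,0.062,0],"spin":4.3,"gripper":-1},{"slide":[-0.239,0.0645,0],"spin":4.3,"gripper":-1}])

```text
t: 5.53
tool_pos: [0.4926, -0.3234, 0.1803]
tool_rot: [-2.354, -2.076, 0.002]
contact_force: [0.3, 0.6, -1.5]
opening: 0.0259
grip_force: 30.1
```

arm_command(increments=[{"slide":[0,0,0],"spin":0,"gripper":-1},{"slide":[0,0,0],"spin":0,"gripper":-1},{"slide":[0,0,0],"spin":0,"gripper":-1}])

```text
t: 5.78
tool_pos: [0.4927, -0.319, 0.1814]
tool_rot: [-2.35, -2.081, 0.0]
contact_force: [-0.1, -1.2, -0.6]
opening: 0.0256
grip_force: 30.1
```

```bash
python3 - <<'E'
from h import *
d=snap("wrist","w5"); go(.494,-.321,.097,-7,d["o"])
u=proj(d,[[.494,-.321,.003],[.5018,-.2575,.003]]); print(u)
cv2.imwrite("pics/w5c.png",cv2.resize(d["frame"][60:400,150:500],(618,600))[...,::-1])
E
```

```text
t 5.78 pos [ 0.4927 -0.319   0.1814] toolyaw -6.9 slide [-0.002   0.0017  0.0844] spin 0.1 open 0.0256 F [-0.1 -1.2 -0.6] grip 30.1
[[327.80145904 199.50799481]
 [328.03011357 123.10709483]]
```

View pics/w5c.png

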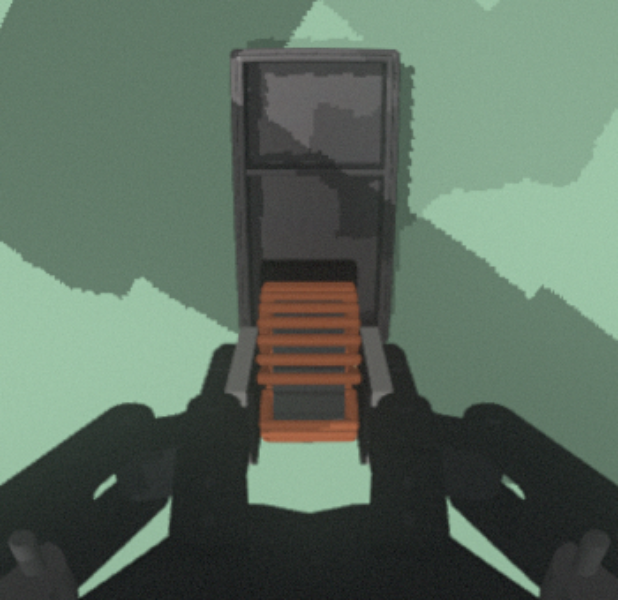

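The grip is clean and the choke is lined up over the larger compartment. The projected small-compartment centre also falls in the middle of that compartment. I'll lower and release.

arm_command(increments=[{"slide":[-0.002,0.0015,0.025],"spin":0,"gripper":-1},{"slide":[-0.002,0.0015,0.05],"spin":0,"gripper":-1},{"slide":[-0.002,0.0015,0.065],"spin":0,"gripper":-1},{"slide":[-0.002,0.0015,0.072],"spin":0,"gripper":-1},{"slide":[-0.002,0.0015,0.076],"spin":0,"gripper":-1},{"slide":[-0.002,0.0015,0.08],"spin":0,"gripper":-1},{"slide":[-0.002,0.0015,0.083],"spin":0,"gripper":-1},{"slide":[-0.002,0.0015,0.083],"spin":0,"gripper":-1}])

```text
t: 6.5
tool_pos: [0.4949, -0.323, 0.1004]
tool_rot: [2.352, 2.081, 0.0]
contact_force: [-0.6, 0.2, -1.0]
opening: 0.0254
grip_force: 30.1
```

arm_command(increments=[{"slide":[0,0,0.001],"spin":0,"gripper":-1},{"slide":[0,0,0.001],"spin":0,"gripper":-1},{"slide":[0,0,0.001],"spin":0,"gripper":-1}])

```text
t: 6.75
tool_pos: [0.4949, -0.3232, 0.0995]
tool_rot: [2.352, 2.081, 0.0]
contact_force: [0.7, -0.2, -1.2]
opening: 0.0252
grip_force: 30.1
```

arm_command(increments=[{"slide":[0,0,0.001],"spin":0,"gripper":-1},{"slide":[0,0,0.002],"spin":0,"gripper":-1},{"slide":[0,0,0.002],"spin":0,"gripper":-1},{"slide":[0,0,0.002],"spin":0,"gripper":-1}])

```text
t: 7.08
tool_pos: [0.4947, -0.3231, 0.0971]
tool_rot: [2.353, 2.081, 0.0]
contact_force: [1.2, -0.6, -0.9]
opening: 0.0259
grip_force: 30.2
```

arm_command(increments=[{"slide":[0,0,0.001],"spin":0,"gripper":-1},{"slide":[0,0,0.0015],"spin":0,"gripper":-1},{"slide":[0,0,0.0015],"spin":0,"gripper":-1},{"slide":[0,0,0.0015],"spin":0,"gripper":-1}])

```text
t: 7.42
tool_pos: [0.4948, -0.3231, 0.097]
tool_rot: [-2.352, -2.082, 0.0]
contact_force: [-3.4, 3.2, 8.3]
opening: 0.0257
grip_force: 31.4
```

Contact with the floor shows about 8 N, so I'll release partway, rise and open fully.

arm_command(increments=[{"slide":[0,0,0],"spin":0,"gripper":0.0},{"slide":[0,0,0],"spin":0,"gripper":0.0},{"slide":[0,0,0],"spin":0,"gripper":0.0},{"slide":[0,0,0],"spin":0,"gripper":0.0},{"slide":[0,0,-0.02],"spin":0,"gripper":0.0},{"slide":[0,0,-0.05],"spin":0,"gripper":0.0},{"slide":[0,0,-0.09],"spin":0,"gripper":1},{"slide":[0,0,-0.12],"spin":0,"gripper":1}])

```text
t: 8.08
tool_pos: [0.4947, -0.323, 0.2174]
tool_rot: [2.352, 2.081, 0.0]
contact_force: [0.4, -0.3, 0.9]
opening: 0.0654
grip_force: 0.0
```

```bash
python3 - <<'E'
from h import *
d=snap("wrist","w6")
cv2.imwrite("pics/w6c.png",d["frame"][100:400,200:450,::-1])
go(.6539,.0747,.2,0,d["o"])
E
```

```text
t 8.08 pos [ 0.4947 -0.323   0.2174] toolyaw -7.0 slide [0.4142 0.1095 0.0173] spin -7.0 open 0.0654 F [ 0.4 -0.3  0.9] grip 0.0
```

View pics/w6c.png

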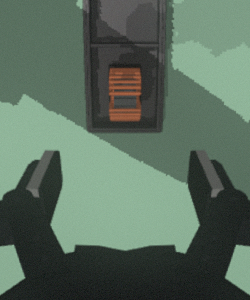

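The choke stands square in its compartment. The small cap comes next, keeping this yaw.

arm_command(increments=[{"slide":[0.32,0.085,0.01],"spin":0,"gripper":1},{"slide":[0.32,0.085,0.01],"spin":0,"gripper":1},{"slide":[0.32,0.085,0.01],"spin":0,"gripper":1},{"slide":[0.32,0.085,0.01],"spin":0,"gripper":1},{"slide":[0.32,0.085,0.01],"spin":0,"gripper":1},{"slide":[0.32,0.085,0.01],"spin":0,"gripper":1},{"slide":[0.32,0.085,0.01],"spin":0,"gripper":1},{"slide":[0.32,0.085,0.01],"spin":0,"gripper":1}])

```text
t: 8.8
tool_pos: [0.6183, -0.0134, 0.2049]
tool_rot: [-2.352, -2.082, 0.0]
contact_force: [0.7, -0.7, 0.3]
opening: 0.0854
grip_force: 0.0
```

arm_command(increments=[{"slide":[0.0,0.0,0],"spin":0,"gripper":1},{"slide":[0,0,0],"spin":0,"gripper":1},{"slide":[0,0,0],"spin":0,"gripper":1}])

```text
t: 9.05
tool_pos: [0.6177, -0.0157, 0.2048]
tool_rot: [-2.352, -2.082, 0.001]
contact_force: [0.2, -0.6, 0.1]
opening: 0.0854
grip_force: 0.0
```

```bash
python3 - <<'E'
from h import *
d=snap("wrist","w7"); hsv=cv2.cvtColor(d["frame"],cv2.COLOR_RGB2HSV); S,V=hsv[...,1].astype(int),hsv[...,2].astype(int)
print(proj(d,[[.6539,.0747,.04],[.651,-.0794,.045],[.545,.093,.04]]))
for mk,s,c in blobs((S<45)&(V>130),60): 
    if c[1]<280: print(s,c.round(1),plane(d,c,.04).round(4))
go(.6539,.0747,.09,-7,d["o"])
E
```

```text
[[359.24499274  82.24832156]
 [372.68462166 268.74626466]
 [215.00019708  80.41436338]]
[ 178   19   78  125 2451] [215.8  82.9] [[0.5454 0.0909]]
[348  72  22  21 370] [358.7  82.1] [[0.6535 0.0748]]
[ 92 105  25  33 654] [103.6 120.9] [[0.4284 0.0851]]
[542 171  13  12 129] [548.  176.8] [[ 0.8296 -0.0165]]
[543 199   6  19  77] [545.7 208.1] [[ 0.8307 -0.0483]]
[367 241  21  13 152] [376.9 246.9] [[ 0.6564 -0.0612]]
[246 254  26  38 491] [257.2 273.7] [[ 0.5483 -0.0758]]
t 9.05 pos [ 0.6177 -0.0157  0.2048] toolyaw -7.0 slide [0.0941 0.025  0.1148] spin 0.0 open 0.0854 F [ 0.2 -0.6  0.1] grip 0.0
```

arm_command(increments=[{"slide":[0.04,0.01,0.02],"spin":0,"gripper":1},{"slide":[0.08,0.02,0.05],"spin":0,"gripper":1},{"slide":[0.094,0.025,0.07],"spin":0,"gripper":1},{"slide":[0.094,0.025,0.08],"spin":0,"gripper":1},{"slide":[0.094,0.025,0.1],"spin":0,"gripper":1},{"slide":[0.094,0.025,0.114],"spin":0,"gripper":1},{"slide":[0.094,0.025,0.114],"spin":0,"gripper":1},{"slide":[0.094,0.025,0.114],"spin":0,"gripper":1}])

```text
t: 9.77
tool_pos: [0.6535, 0.0731, 0.0906]
tool_rot: [-2.354, -2.079, 0.003]
contact_force: [-0.6, -0.7, 0.5]
opening: 0.0853
grip_force: 0.0
```

arm_command(increments=[{"slide":[0,0,0],"spin":0,"gripper":-1},{"slide":[0,0,0],"spin":0,"gripper":-1},{"slide":[0,0,0],"spin":0,"gripper":-1},{"slide":[0,0,0],"spin":0,"gripper":-1},{"slide":[0,0,0],"spin":0,"gripper":-1},{"slide":[0,0,0],"spin":0,"gripper":-1},{"slide":[0,0,0],"spin":0,"gripper":-1},{"slide":[0,0,0],"spin":0,"gripper":-1}], newtons=22)

```text
t: 10.43
tool_pos: [0.6546, 0.0746, 0.0922]
tool_rot: [2.352, 2.081, 0.001]
contact_force: [-1.2, 0.1, 3.6]
opening: 0.021
grip_force: 22.0
```

```bash
python3 - <<'E'
from h import *
go(.5018,-.2575,.18,-7)
E
```

```text
t 10.43 pos [0.6546 0.0746 0.0922] toolyaw -7.0 slide [-0.3482 -0.1112 -0.0879] spin 0.0 open 0.021 F [-1.2  0.1  3.6] grip 22.0
```

arm_command(increments=[{"slide":[0,0,-0.03],"spin":0,"gripper":-1},{"slide":[0,0,-0.06],"spin":0,"gripper":-1},{"slide":[-0.02,-0.006,-0.088],"spin":0,"gripper":-1},{"slide":[-0.055,-0.018,-0.088],"spin":0,"gripper":-1},{"slide":[-0.09,-0.029,-0.088],"spin":0,"gripper":-1},{"slide":[-0.125,-0.04,-0.088],"spin":0,"gripper":-1},{"slide":[-0.16,-0.051,-0.088],"spin":0,"gripper":-1},{"slide":[-0.195,-0.062,-0.088],"spin":0,"gripper":-1}])

```text
t: 11.1
tool_pos: [0.5678, -0.1125, 0.179]
tool_rot: [-2.352, -2.082, 0.0]
contact_force: [1.4, -0.1, 0.1]
opening: 0.0207
grip_force: 21.7
```

arm_command(increments=[{"slide":[-0.035,-0.011,0],"spin":0,"gripper":-1},{"slide":[-0.07,-0.022,0],"spin":0,"gripper":-1},{"slide":[-0.105,-0.033,0],"spin":0,"gripper":-1},{"slide":[-0.135,-0.043,0],"spin":0,"gripper":-1},{"slide":[-0.15,-0.048,0],"spin":0,"gripper":-1},{"slide":[-0.153,-0.049,0],"spin":0,"gripper":-1},{"slide":[-0.153,-0.049,0],"spin":0,"gripper":-1},{"slide":[-0.153,-0.049,0],"spin":0,"gripper":-1}])

```text
t: 11.77
tool_pos: [0.5017, -0.2567, 0.179]
tool_rot: [-2.352, -2.081, -0.001]
contact_force: [-0.1, 0.2, 0.3]
opening: 0.0209
grip_force: 21.7
```

```bash
python3 - <<'E'
from h import *
go(.5018,-.2575,.0955,-7)
E
```

```text
t 11.77 pos [ 0.5017 -0.2567  0.179 ] toolyaw -7.0 slide [-0.0008  0.0002  0.0835] spin 0.0 open 0.0209 F [-0.1  0.2  0.3] grip 21.7
```

arm_command(increments=[{"slide":[0,0,0.025],"spin":0,"gripper":-1},{"slide":[0,0,0.05],"spin":0,"gripper":-1},{"slide":[0,0,0.065],"spin":0,"gripper":-1},{"slide":[0,0,0.073],"spin":0,"gripper":-1},{"slide":[0,0,0.078],"spin":0,"gripper":-1},{"slide":[0,0,0.08],"spin":0,"gripper":-1},{"slide":[0,0,0.081],"spin":0,"gripper":-1},{"slide":[0,0,0.081],"spin":0,"gripper":-1}])

```text
t: 12.43
tool_pos: [0.5024, -0.2574, 0.0994]
tool_rot: [2.351, 2.081, 0.001]
contact_force: [0.4, -1.1, -1.4]
opening: 0.0209
grip_force: 21.7
```

arm_command(increments=[{"slide":[0,0,0.001],"spin":0,"gripper":-1},{"slide":[0,0,0.002],"spin":0,"gripper":-1},{"slide":[0,0,0.002],"spin":0,"gripper":-1}])

```text
t: 12.68
tool_pos: [0.5018, -0.2575, 0.0968]
tool_rot: [2.352, 2.081, 0.0]
contact_force: [0.2, 0.2, -0.2]
opening: 0.0209
grip_force: 21.7
```

arm_command(increments=[{"slide":[0,0,0.001],"spin":0,"gripper":-1},{"slide":[0,0,0.0015],"spin":0,"gripper":-1},{"slide":[0,0,0.0015],"spin":0,"gripper":-1},{"slide":[0,0,0.0015],"spin":0,"gripper":-1}])

```text
t: 13.02
tool_pos: [0.5017, -0.2575, 0.0952]
tool_rot: [2.353, 2.081, -0.0]
contact_force: [-0.7, 0.1, 2.0]
opening: 0.0207
grip_force: 21.9
```

arm_command(increments=[{"slide":[0,0,0.0005],"spin":0,"gripper":-1},{"slide":[0,0,0.0005],"spin":0,"gripper":-1},{"slide":[0,0,0.0005],"spin":0,"gripper":-1}])

```text
t: 13.27
tool_pos: [0.5018, -0.2575, 0.0951]
tool_rot: [2.353, 2.082, -0.0]
contact_force: [-1.6, 0.2, 4.6]
opening: 0.0213
grip_force: 22.2
```

arm_command(increments=[{"slide":[0,0,0],"spin":0,"gripper":0.0},{"slide":[0,0,0],"spin":0,"gripper":0.0},{"slide":[0,0,0],"spin":0,"gripper":0.0},{"slide":[0,0,0],"spin":0,"gripper":0.0},{"slide":[0,0,-0.02],"spin":0,"gripper":0.0},{"slide":[0,0,-0.05],"spin":0,"gripper":0.0},{"slide":[0,0,-0.09],"spin":0,"gripper":1},{"slide":[0,0,-0.12],"spin":0,"gripper":1}])

```text
t: 13.93
tool_pos: [0.5018, -0.2574, 0.2165]
tool_rot: [2.352, 2.081, 0.0]
contact_force: [0.8, -0.3, 0.8]
opening: 0.0655
grip_force: 0.0
```

```bash
python3 - <<'E'
from h import *
d=snap("wrist","w8"); o=d["o"]; print(o["q"].round(2)); go(.70,-.08,.2,76.2,o)
# cap top check
hsv=cv2.cvtColor(d["frame"],cv2.COLOR_RGB2HSV); S,V=hsv[...,1].astype(int),hsv[...,2].astype(int)
u=proj(d,[[.5018,-.2575,.043]])[0]; print(u)
for mk,s,c in blobs((S<45)&(V>120),60):
    if np.hypot(*(c-u))<40: print(s,c.round(1),plane(d,c,.043).round(4))
E
```

```text
[-0.61 -0.02  1.84  0.    1.32 -0.48]
t 13.93 pos [ 0.5018 -0.2574  0.2165] toolyaw -7.0 slide [0.2002 0.1751 0.0165] spin -83.2 open 0.0655 F [ 0.8 -0.3  0.8] grip 0.0
[325.39475468 198.98889674]
[315 190  19  19 272] [324.1 198.8] [[ 0.5007 -0.2572]]
```

The small cap stands 1 mm from the target. The transformer comes next, with a look first.

arm_command(increments=[{"slide":[0.2,0.175,0.016],"spin":-83.2,"gripper":1},{"slide":[0.2,0.175,0.016],"spin":-83.2,"gripper":1},{"slide":[0.2,0.175,0.016],"spin":-83.2,"gripper":1},{"slide":[0.2,0.175,0.016],"spin":-83.2,"gripper":1},{"slide":[0.2,0.175,0.016],"spin":-83.2,"gripper":1},{"slide":[0.2,0.175,0.016],"spin":-83.2,"gripper":1},{"slide":[0.2,0.175,0.016],"spin":-83.2,"gripper":1},{"slide":[0.2,0.175,0.016],"spin":-83.2,"gripper":1}])

```text
t: 14.65
tool_pos: [0.7018, -0.0767, 0.1971]
tool_rot: [-1.051, -2.96, -0.002]
contact_force: [-0.3, 0.5, 0.1]
opening: 0.0857
grip_force: 0.0
```

```bash
python3 - <<'E'
from h import *
go(.70,-.08,.2,76.2)
E
```

```text
t 14.65 pos [ 0.7018 -0.0767  0.1971] toolyaw 50.9 slide [-0.0007 -0.0037 -0.0029] spin -25.3 open 0.0857 F [-0.3  0.5  0.1] grip 0.0
```

arm_command(increments=[{"slide":[0,0,0],"spin":-25.3,"gripper":1},{"slide":[0,0,0],"spin":-25.3,"gripper":1},{"slide":[0,0,0],"spin":-25.3,"gripper":1},{"slide":[0,0,0],"spin":-25.3,"gripper":1},{"slide":[0,0,0],"spin":-25.3,"gripper":1},{"slide":[0,0,0],"spin":-25.3,"gripper":1}])

```text
t: 15.15
tool_pos: [0.6996, -0.0801, 0.1978]
tool_rot: [-0.397, -3.116, -0.0]
contact_force: [-0.2, 0.6, -1.1]
opening: 0.0855
grip_force: 0.0
```

```bash
python3 - <<'E'
from h import *
d=snap("wrist","w9"); go(.6511,-.0794,.15,76.2,d["o"]); u=proj(d,[[.6511,-.0794,.045]])[0].astype(int); print(u)
x0,y0=max(u[0]-80,0),max(u[1]-60,0); print(x0,y0)
cv2.imwrite("pics/w9c.png",cv2.resize(d["frame"][y0:y0+120,x0:x0+160],(800,600),interpolation=cv2.INTER_CUBIC)[...,::-1])
E
```

```text
t 15.15 pos [ 0.6996 -0.0801  0.1978] toolyaw 75.5 slide [ 0.0471 -0.0115  0.0478] spin -0.7 open 0.0855 F [-0.2  0.6 -1.1] grip 0.0
[310 148]
230 88
```

View pics/w9c.png

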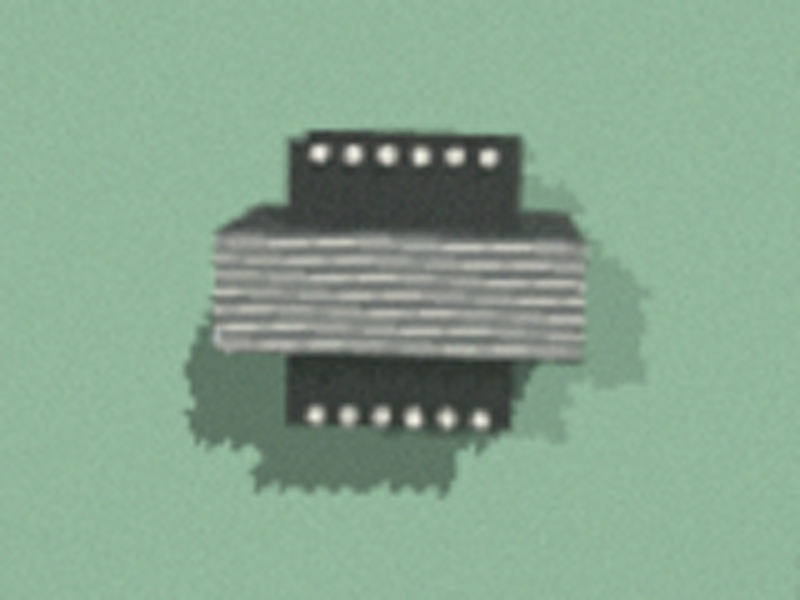

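The transformer's top corners in the crop are (215,235), (585,243), (585,360) and (215,350). Its centre is where predicted and it is turned 1.4° clockwise. I'll grip across the 54 mm.

arm_command(increments=[{"slide":[0.03,-0.007,0],"spin":1.4,"gripper":1},{"slide":[0.047,-0.0115,0.01],"spin":1.4,"gripper":1},{"slide":[0.047,-0.0115,0.03],"spin":1.4,"gripper":1},{"slide":[0.047,-0.0115,0.045],"spin":1.4,"gripper":1},{"slide":[0.047,-0.0115,0.065],"spin":1.4,"gripper":1},{"slide":[0.047,-0.0115,0.085],"spin":1.4,"gripper":1},{"slide":[0.047,-0.0115,0.1],"spin":1.4,"gripper":1},{"slide":[0.047,-0.0115,0.108],"spin":1.4,"gripper":1}])

```text
t: 15.87
tool_pos: [0.6501, -0.0793, 0.0871]
tool_rot: [-0.432, -3.107, -0.001]
contact_force: [-0.6, 0.2, -0.6]
opening: 0.0857
grip_force: 0.0
```

arm_command(increments=[{"slide":[0,0,0],"spin":0,"gripper":1},{"slide":[0,0,0],"spin":0,"gripper":-1},{"slide":[0,0,0],"spin":0,"gripper":-1},{"slide":[0,0,0],"spin":0,"gripper":-1},{"slide":[0,0,0],"spin":0,"gripper":-1},{"slide":[0,0,0],"spin":0,"gripper":-1},{"slide":[0,0,0],"spin":0,"gripper":-1},{"slide":[0,0,0],"spin":0,"gripper":-1}], newtons=45)

```text
t: 16.53
tool_pos: [0.6526, -0.0798, 0.0924]
tool_rot: [0.431, 3.108, -0.0]
contact_force: [0.1, 1.6, 5.7]
opening: 0.0534
grip_force: 50.1
```

```bash
python3 - <<'E'
from h import *
go(.509,.3065,.19,101)
E
```

```text
t 16.53 pos [ 0.6526 -0.0798  0.0924] toolyaw 74.2 slide [ 0.243   0.3326 -0.0984] spin -26.8 open 0.0534 F [0.1 1.6 5.7] grip 50.1
```

arm_command(increments=[{"slide":[0,0,-0.03],"spin":0,"gripper":-1},{"slide":[0,0,-0.065],"spin":0,"gripper":-1},{"slide":[0,0,-0.098],"spin":0,"gripper":-1},{"slide":[0.012,0.016,-0.1],"spin":-4,"gripper":-1},{"slide":[0.031,0.043,-0.1],"spin":-8,"gripper":-1},{"slide":[0.051,0.07,-0.1],"spin":-12,"gripper":-1},{"slide":[0.071,0.097,-0.1],"spin":-16,"gripper":-1},{"slide":[0.091,0.125,-0.1],"spin":-20,"gripper":-1}])

```text
t: 17.2
tool_pos: [0.5959, 0.0664, 0.1887]
tool_rot: [0.119, -3.136, 0.0]
contact_force: [0.8, 1.0, -3.9]
opening: 0.0531
grip_force: 49.5
```

```bash
python3 - <<'E'
from h import *
go(.509,.3065,.19,101)
E
```

```text
t 17.2 pos [0.5959 0.0664 0.1887] toolyaw 94.3 slide [ 0.0685  0.246  -0.0011] spin -6.7 open 0.0531 F [ 0.8  1.  -3.9] grip 49.5
```

arm_command(increments=[{"slide":[0.01,0.036,0],"spin":-4,"gripper":-1},{"slide":[0.02,0.072,0],"spin":-6.7,"gripper":-1},{"slide":[0.03,0.108,0],"spin":-6.7,"gripper":-1},{"slide":[0.04,0.144,0],"spin":-6.7,"gripper":-1},{"slide":[0.05,0.18,0],"spin":-6.7,"gripper":-1},{"slide":[0.06,0.216,0],"spin":-6.7,"gripper":-1},{"slide":[0.067,0.24,0],"spin":-6.7,"gripper":-1},{"slide":[0.0685,0.246,0],"spin":-6.7,"gripper":-1}])

```text
t: 17.87
tool_pos: [0.5087, 0.3087, 0.1887]
tool_rot: [0.304, -3.123, -0.001]
contact_force: [1.0, 0.3, -3.4]
opening: 0.0534
grip_force: 49.5
```

arm_command(increments=[{"slide":[0,0,0],"spin":0,"gripper":-1},{"slide":[0,0,0],"spin":0,"gripper":-1},{"slide":[0,0,0],"spin":0,"gripper":-1}])

```text
t: 18.12
tool_pos: [0.5116, 0.3046, 0.1897]
tool_rot: [0.296, -3.126, 0.002]
contact_force: [-0.2, -0.4, -3.3]
opening: 0.053
grip_force: 49.5
```

```bash
python3 - <<'E'
from h import *
d=snap("wrist","w10"); go(.509,.3065,.0955,101,d["o"])
f=d["frame"].copy()
c,s=np.cos(np.radians(11)),np.sin(np.radians(11))
for x,y in((-64.5,-73.5),(64.5,-73.5),(64.5,73.5),(-64.5,73.5),(-10,-9),(60,-9),(-10,-72)):
    u=proj(d,[[.489+(x*c-y*s)/1e3,.2705+(x*s+y*c)/1e3,.02]])[0].round().astype(int); cv2.circle(f,tuple(int(i) for i in u),2,(255,0,0),-1)
cv2.imwrite("pics/w10c.png",f[...,::-1])
E
```

```text
t 18.12 pos [0.5116 0.3046 0.1897] toolyaw 100.8 slide [0.0021 0.0025 0.0942] spin -0.2 open 0.053 F [-0.2 -0.4 -3.3] grip 49.5
```

View pics/w10c.png

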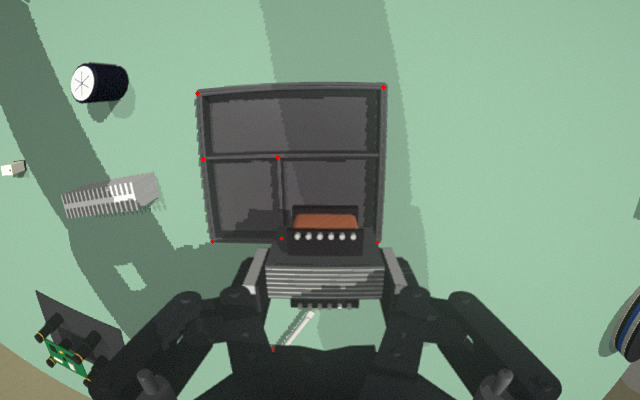

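The overlaid tote3 corners sit on the real rim, and the transformer hangs level over the largest compartment. I'll lower it.

arm_command(increments=[{"slide":[0.002,0.0025,0.025],"spin":0,"gripper":-1},{"slide":[0.002,0.0025,0.05],"spin":0,"gripper":-1},{"slide":[0.002,0.0025,0.07],"spin":0,"gripper":-1},{"slide":[0.002,0.0025,0.081],"spin":0,"gripper":-1},{"slide":[0.002,0.0025,0.087],"spin":0,"gripper":-1},{"slide":[0.002,0.0025,0.09],"spin":0,"gripper":-1},{"slide":[0.002,0.0025,0.09],"spin":0,"gripper":-1},{"slide":[0.002,0.0025,0.09],"spin":0,"gripper":-1}])

```text
t: 18.83
tool_pos: [0.5101, 0.3081, 0.1018]
tool_rot: [-0.297, 3.125, 0.001]
contact_force: [0.2, 0.7, -3.4]
opening: 0.0529
grip_force: 49.4
```

arm_command(increments=[{"slide":[0,0,0.001],"spin":0,"gripper":-1},{"slide":[0,0,0.002],"spin":0,"gripper":-1},{"slide":[0,0,0.002],"spin":0,"gripper":-1}])

```text
t: 19.08
tool_pos: [0.5094, 0.3081, 0.0991]
tool_rot: [-0.298, 3.126, 0.001]
contact_force: [-0.1, -0.2, -3.4]
opening: 0.0531
grip_force: 49.4
```

arm_command(increments=[{"slide":[0,0,0.001],"spin":0,"gripper":-1},{"slide":[0,0,0.002],"spin":0,"gripper":-1},{"slide":[0,0,0.0025],"spin":0,"gripper":-1},{"slide":[0,0,0.0025],"spin":0,"gripper":-1}])

```text
t: 19.42
tool_pos: [0.5089, 0.3079, 0.0957]
tool_rot: [0.298, -3.127, 0.0]
contact_force: [-0.0, -0.2, -3.9]
opening: 0.053
grip_force: 49.4
```

arm_command(increments=[{"slide":[0,0,0.001],"spin":0,"gripper":-1},{"slide":[0,0,0.001],"spin":0,"gripper":-1},{"slide":[0,0,0.001],"spin":0,"gripper":-1}])

```text
t: 19.67
tool_pos: [0.5092, 0.308, 0.0955]
tool_rot: [-0.298, 3.127, 0.0]
contact_force: [-2.5, -0.5, 1.2]
opening: 0.0528
grip_force: 49.9
```

arm_command(increments=[{"slide":[0,0,0],"spin":0,"gripper":0.6},{"slide":[0,0,0],"spin":0,"gripper":0.6},{"slide":[0,0,0],"spin":0,"gripper":0.6},{"slide":[0,0,0],"spin":0,"gripper":0.6},{"slide":[0,0,-0.02],"spin":0,"gripper":0.6},{"slide":[0,0,-0.05],"spin":0,"gripper":0.6},{"slide":[0,0,-0.09],"spin":0,"gripper":1},{"slide":[0,0,-0.12],"spin":0,"gripper":1}])

```text
t: 20.33
tool_pos: [0.5094, 0.3081, 0.2175]
tool_rot: [-0.298, 3.126, 0.001]
contact_force: [1.4, 0.4, 0.5]
opening: 0.0855
grip_force: 0.0
```

```bash
python3 - <<'E'
from h import *
d=snap("wrist","w11"); o=d["o"]; print(o["q"].round(2)); go(.4373,.0841,.2,11,o); go(.45,.00,.2,11,o)
cv2.imwrite("pics/w11c.png",d["frame"][...,::-1])
E
```

```text
[ 0.42  0.05  1.76  0.    1.33 -1.34]
t 20.33 pos [0.5094 0.3081 0.2175] toolyaw 100.9 slide [ 0.1132 -0.2063  0.0172] spin 89.9 open 0.0855 F [1.4 0.4 0.5] grip 0.0
t 20.33 pos [0.5094 0.3081 0.2175] toolyaw 100.9 slide [ 0.1166 -0.2913  0.0171] spin 89.9 open 0.0855 F [1.4 0.4 0.5] grip 0.0
```

View pics/w11c.png

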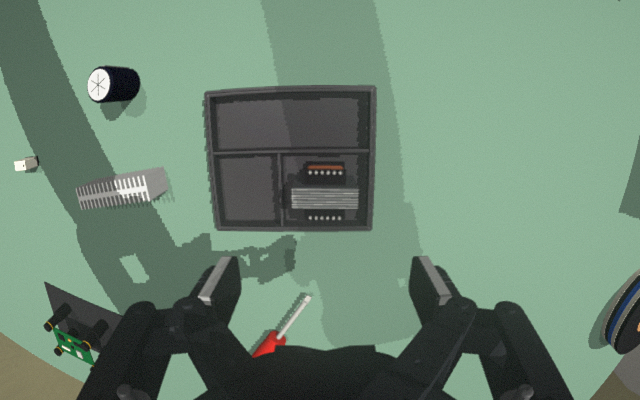

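The transformer stands upright in the largest compartment. The large cap comes next.

arm_command(increments=[{"slide":[0.122,-0.27,0.017],"spin":90,"gripper":1},{"slide":[0.122,-0.27,0.017],"spin":90,"gripper":1},{"slide":[0.122,-0.27,0.017],"spin":90,"gripper":1},{"slide":[0.122,-0.27,0.017],"spin":90,"gripper":1},{"slide":[0.122,-0.27,0.017],"spin":90,"gripper":1},{"slide":[0.122,-0.27,0.017],"spin":90,"gripper":1},{"slide":[0.122,-0.27,0.017],"spin":90,"gripper":1},{"slide":[0.122,-0.27,0.017],"spin":90,"gripper":1}])

```text
t: 21.05
tool_pos: [0.4389, 0.0152, 0.1973]
tool_rot: [1.255, 2.88, -0.004]
contact_force: [-0.6, 0.6, 0.3]
opening: 0.0857
grip_force: 0.0
```

arm_command(increments=[{"slide":[0,0,0],"spin":33,"gripper":1},{"slide":[0,0,0],"spin":33,"gripper":1},{"slide":[0,0,0],"spin":33,"gripper":1},{"slide":[0,0,0],"spin":33,"gripper":1},{"slide":[0,0,0],"spin":33,"gripper":1},{"slide":[0,0,0],"spin":33,"gripper":1},{"slide":[0,0,0],"spin":33,"gripper":1}])

```text
t: 21.63
tool_pos: [0.4403, 0.0197, 0.1979]
tool_rot: [2.004, 2.419, 0.0]
contact_force: [-0.0, -0.5, 0.4]
opening: 0.0847
grip_force: 0.0
```

```bash
python3 - <<'E'
from h import *
d=snap("wrist","w12"); o=d["o"]; hsv=cv2.cvtColor(d["frame"],cv2.COLOR_RGB2HSV); S,V=hsv[...,1].astype(int),hsv[...,2].astype(int)
print(proj(d,[[.4373,.0841,.05]]))
for mk,s,c in blobs((S<45)&(V>130),200):
    if c[1]<280: print(s,c.round(1),plane(d,c,.05).round(4))
go(.4373,.0841,.093,11,o)
E
```

```text
[[338.78803845 123.68060136]]
[ 454   78   32  125 2276] [471.2 140.6] [[0.5386 0.0944]]
[ 318  104   41   41 1300] [338.3 123.7] [[0.4369 0.084 ]]
t 21.63 pos [0.4403 0.0197 0.1979] toolyaw 10.7 slide [0.0639 0.009  0.1049] spin -0.3 open 0.0847 F [-0.  -0.5  0.4] grip 0.0
```

arm_command(increments=[{"slide":[0.035,0.005,0.0],"spin":0,"gripper":1},{"slide":[0.064,0.009,0.01],"spin":0,"gripper":1},{"slide":[0.064,0.009,0.03],"spin":0,"gripper":1},{"slide":[0.064,0.009,0.05],"spin":0,"gripper":1},{"slide":[0.064,0.009,0.075],"spin":0,"gripper":1},{"slide":[0.064,0.009,0.095],"spin":0,"gripper":1},{"slide":[0.064,0.009,0.103],"spin":0,"gripper":1},{"slide":[0.064,0.009,0.103],"spin":0,"gripper":1}])

```text
t: 22.35
tool_pos: [0.4357, 0.0843, 0.0927]
tool_rot: [-2.003, -2.415, 0.005]
contact_force: [-0.3, 0.1, -0.4]
opening: 0.0855
grip_force: 0.0
```

arm_command(increments=[{"slide":[0,0,0],"spin":0,"gripper":-1},{"slide":[0,0,0],"spin":0,"gripper":-1},{"slide":[0,0,0],"spin":0,"gripper":-1},{"slide":[0,0,0],"spin":0,"gripper":-1},{"slide":[0,0,0],"spin":0,"gripper":-1},{"slide":[0,0,0],"spin":0,"gripper":-1},{"slide":[0,0,0],"spin":0,"gripper":-1},{"slide":[0,0,0],"spin":0,"gripper":-1}], newtons=25)

```text
t: 23.02
tool_pos: [0.4384, 0.0843, 0.0964]
tool_rot: [2.006, 2.416, 0.002]
contact_force: [-1.8, -0.2, 7.0]
opening: 0.0341
grip_force: 25.1
```

```bash
python3 - <<'E'
from h import *
go(.5227,.2358,.19,11)
E
```

```text
t 23.02 pos [0.4384 0.0843 0.0964] toolyaw 10.6 slide [ 0.1334  0.111  -0.0935] spin -0.4 open 0.0341 F [-1.8 -0.2  7. ] grip 25.1
```

arm_command(increments=[{"slide":[0,0,-0.03],"spin":0,"gripper":-1},{"slide":[0,0,-0.06],"spin":0,"gripper":-1},{"slide":[0,0,-0.09],"spin":0,"gripper":-1},{"slide":[0.025,0.021,-0.094],"spin":0,"gripper":-1},{"slide":[0.05,0.042,-0.094],"spin":0,"gripper":-1},{"slide":[0.075,0.062,-0.094],"spin":0,"gripper":-1},{"slide":[0.1,0.083,-0.094],"spin":0,"gripper":-1},{"slide":[0.12,0.1,-0.094],"spin":0,"gripper":-1}])

```text
t: 23.68
tool_pos: [0.5142, 0.2225, 0.1888]
tool_rot: [2.006, 2.418, 0.001]
contact_force: [0.2, -0.0, -0.0]
opening: 0.0337
grip_force: 25.5
```

arm_command(increments=[{"slide":[0.01,0.008,0],"spin":0,"gripper":-1},{"slide":[0.0135,0.011,0],"spin":0,"gripper":-1},{"slide":[0.0135,0.011,0],"spin":0,"gripper":-1},{"slide":[0.0135,0.011,0],"spin":0,"gripper":-1}])

```text
t: 24.02
tool_pos: [0.5214, 0.2351, 0.1884]
tool_rot: [-2.007, -2.417, 0.002]
contact_force: [0.2, -0.0, -1.2]
opening: 0.0338
grip_force: 25.5
```

```bash
python3 - <<'E'
from h import *
go(.5227,.2358,.0994,11)
E
```

```text
t 24.02 pos [0.5214 0.2351 0.1884] toolyaw 10.6 slide [0.0005 0.0016 0.089 ] spin -0.4 open 0.0338 F [ 0.2 -0.  -1.2] grip 25.5
```

arm_command(increments=[{"slide":[0.0005,0.0015,0.025],"spin":0,"gripper":-1},{"slide":[0.0005,0.0015,0.05],"spin":0,"gripper":-1},{"slide":[0.0005,0.0015,0.067],"spin":0,"gripper":-1},{"slide":[0.0005,0.0015,0.077],"spin":0,"gripper":-1},{"slide":[0.0005,0.0015,0.082],"spin":0,"gripper":-1},{"slide":[0.0005,0.0015,0.084],"spin":0,"gripper":-1},{"slide":[0.0005,0.0015,0.084],"spin":0,"gripper":-1},{"slide":[0.0005,0.0015,0.084],"spin":0,"gripper":-1}])

```text
t: 24.68
tool_pos: [0.5241, 0.2367, 0.1062]
tool_rot: [2.006, 2.416, 0.003]
contact_force: [0.1, -0.1, -0.9]
opening: 0.034
grip_force: 25.5
```

arm_command(increments=[{"slide":[0,0,0.001],"spin":0,"gripper":-1},{"slide":[0,0,0.002],"spin":0,"gripper":-1},{"slide":[0,0,0.003],"spin":0,"gripper":-1},{"slide":[0,0,0.003],"spin":0,"gripper":-1}])

```text
t: 25.02
tool_pos: [0.5233, 0.2367, 0.102]
tool_rot: [2.007, 2.417, 0.0]
contact_force: [-0.0, -0.9, -0.6]
opening: 0.0339
grip_force: 25.5
```

arm_command(increments=[{"slide":[0,0,0.001],"spin":0,"gripper":-1},{"slide":[0,0,0.002],"spin":0,"gripper":-1},{"slide":[0,0,0.002],"spin":0,"gripper":-1}])

```text
t: 25.27
tool_pos: [0.5231, 0.2366, 0.0996]
tool_rot: [-2.007, -2.417, 0.001]
contact_force: [-0.6, -0.7, -1.3]
opening: 0.0343
grip_force: 25.5
```

arm_command(increments=[{"slide":[0,0,0.001],"spin":0,"gripper":-1},{"slide":[0,0,0.0015],"spin":0,"gripper":-1},{"slide":[0,0,0.0015],"spin":0,"gripper":-1}])

```text
t: 25.52
tool_pos: [0.5234, 0.2367, 0.0994]
tool_rot: [-2.006, -2.417, 0.001]
contact_force: [-3.8, -1.0, 6.8]
opening: 0.0342
grip_force: 26.0
```

arm_command(increments=[{"slide":[0,0,0],"spin":0,"gripper":0.17},{"slide":[0,0,0],"spin":0,"gripper":0.17},{"slide":[0,0,0],"spin":0,"gripper":0.17},{"slide":[0,0,0],"spin":0,"gripper":0.17},{"slide":[0,0,-0.02],"spin":0,"gripper":0.17},{"slide":[0,0,-0.05],"spin":0,"gripper":0.17},{"slide":[0,0,-0.09],"spin":0,"gripper":1},{"slide":[0,0,-0.12],"spin":0,"gripper":1}])

```text
t: 26.18
tool_pos: [0.5235, 0.2367, 0.2206]
tool_rot: [2.006, 2.417, 0.001]
contact_force: [0.9, 0.1, -0.5]
opening: 0.0723
grip_force: 0.0
```

arm_command(increments=[{"slide":[-0.22,-0.004,0.02],"spin":-7.7,"gripper":1},{"slide":[-0.22,-0.004,0.02],"spin":-7.7,"gripper":1},{"slide":[-0.22,-0.004,0.02],"spin":-7.7,"gripper":1},{"slide":[-0.22,-0.004,0.02],"spin":-7.7,"gripper":1},{"slide":[-0.22,-0.004,0.02],"spin":-7.7,"gripper":1},{"slide":[-0.22,-0.004,0.02],"spin":-7.7,"gripper":1},{"slide":[-0.22,-0.004,0.02],"spin":-7.7,"gripper":1},{"slide":[-0.22,-0.004,0.02],"spin":-7.7,"gripper":1}])

```text
t: 26.85
tool_pos: [0.5598, 0.019, 0.1981]
tool_rot: [-1.842, -2.544, -0.0]
contact_force: [0.9, -0.1, 0.1]
opening: 0.0851
grip_force: 0.0
```

```bash
python3 - <<'E'
from h import *
d=snap("wrist","w13"); o=d["o"]; hsv=cv2.cvtColor(d["frame"],cv2.COLOR_RGB2HSV); S,V=hsv[...,1].astype(int),hsv[...,2].astype(int)
print(proj(d,[[.5454,.0931,.04]]))
for mk,s,c in blobs((S<45)&(V>130),300):
    if c[1]<280:
        ys,xs=np.nonzero(mk); P=plane(d,np.c_[xs,ys],.04).astype(np.float32)*1000; r=cv2.minAreaRect(P); print(s,c.round(1),np.round(r[0],1),np.round(r[1],1),round(r[2],1))
go(.5454,.0931,.092,18.3,o)
cv2.imwrite("pics/w13c.png",d["frame"][...,::-1])
E
```

```text
[[339.12533733 108.18052531]]
[ 319   39   40  136 2884] [337.1 108.8] [544.3  93.7] [ 26.5 101.5] 16.4
t 26.85 pos [0.5598 0.019  0.1981] toolyaw 18.2 slide [0.0748 0.0095 0.1062] spin -0.1 open 0.0851 F [ 0.9 -0.1  0.1] grip 0.0
```

View pics/w13c.png

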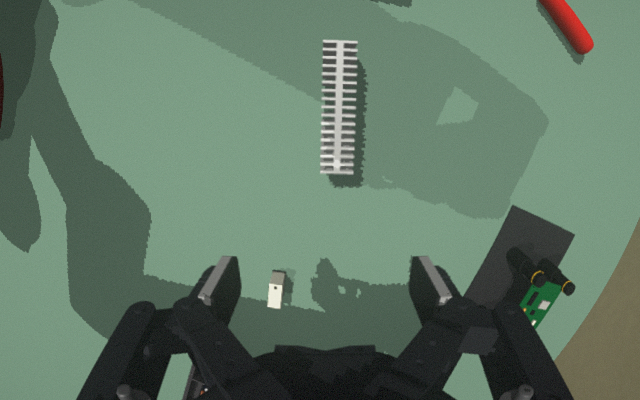

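The heat sink sits at the centre of the view, 26 by 101 mm as expected, with a yaw of about 16.7°. I'll grip it.

arm_command(increments=[{"slide":[0.035,0.005,0.0],"spin":1.5,"gripper":1},{"slide":[0.07,0.009,0.01],"spin":1.5,"gripper":1},{"slide":[0.0755,0.009,0.03],"spin":1.5,"gripper":1},{"slide":[0.0755,0.009,0.05],"spin":1.5,"gripper":1},{"slide":[0.0755,0.009,0.075],"spin":1.5,"gripper":1},{"slide":[0.0755,0.009,0.095],"spin":1.5,"gripper":1},{"slide":[0.0755,0.009,0.106],"spin":1.5,"gripper":1},{"slide":[0.0755,0.009,0.106],"spin":1.5,"gripper":1}])

```text
t: 27.57
tool_pos: [0.5424, 0.0955, 0.0894]
tool_rot: [-1.868, -2.52, 0.005]
contact_force: [-0.5, 0.1, -0.6]
opening: 0.0854
grip_force: 0.0
```

arm_command(increments=[{"slide":[0,0,0],"spin":0,"gripper":-1},{"slide":[0,0,0],"spin":0,"gripper":-1},{"slide":[0,0,0],"spin":0,"gripper":-1},{"slide":[0,0,0],"spin":0,"gripper":-1},{"slide":[0,0,0],"spin":0,"gripper":-1},{"slide":[0,0,0],"spin":0,"gripper":-1},{"slide":[0,0,0],"spin":0,"gripper":-1},{"slide":[0,0,0],"spin":0,"gripper":-1}], newtons=35)

```text
t: 28.23
tool_pos: [0.5456, 0.0942, 0.0937]
tool_rot: [1.872, 2.521, 0.002]
contact_force: [0.1, 0.6, 5.2]
opening: 0.0246
grip_force: 36.2
```

```bash
python3 - <<'E'
from h import *
go(.4532,.2635,.19,11)
E
```

```text
t 28.23 pos [0.5456 0.0942 0.0937] toolyaw 16.8 slide [ 0.1888 -0.0393 -0.0965] spin 5.8 open 0.0246 F [0.1 0.6 5.2] grip 36.2
```

arm_command(increments=[{"slide":[0,0,-0.03],"spin":0,"gripper":-1},{"slide":[0,0,-0.06],"spin":0,"gripper":-1},{"slide":[0,0,-0.09],"spin":0,"gripper":-1},{"slide":[0.03,-0.006,-0.097],"spin":2,"gripper":-1},{"slide":[0.06,-0.0125,-0.097],"spin":4,"gripper":-1},{"slide":[0.09,-0.019,-0.097],"spin":5.8,"gripper":-1},{"slide":[0.12,-0.025,-0.097],"spin":5.8,"gripper":-1},{"slide":[0.15,-0.031,-0.097],"spin":5.8,"gripper":-1}])

```text
t: 28.9
tool_pos: [0.4703, 0.2296, 0.1887]
tool_rot: [-1.999, -2.423, 0.002]
contact_force: [1.1, -0.3, -1.0]
opening: 0.0243
grip_force: 35.4
```

```bash
python3 - <<'E'
from h import *
go(.4532,.2635,.19,11)
E
```

```text
t 28.9 pos [0.4703 0.2296 0.1887] toolyaw 11.0 slide [ 0.0365 -0.0103 -0.0013] spin -0.0 open 0.0243 F [ 1.1 -0.3 -1. ] grip 35.4
```

arm_command(increments=[{"slide":[0.02,-0.006,0],"spin":0,"gripper":-1},{"slide":[0.033,-0.009,0],"spin":0,"gripper":-1},{"slide":[0.0365,-0.01,0],"spin":0,"gripper":-1},{"slide":[0.0365,-0.01,0],"spin":0,"gripper":-1},{"slide":[0.0365,-0.01,0],"spin":0,"gripper":-1},{"slide":[0.0365,-0.01,0],"spin":0,"gripper":-1}])

```text
t: 29.4
tool_pos: [0.4552, 0.2619, 0.1891]
tool_rot: [2.0, 2.423, -0.001]
contact_force: [0.3, -0.1, -0.9]
opening: 0.0241
grip_force: 35.4
```

```bash
python3 - <<'E'
from h import *
d=snap("wrist","w14"); go(.4532,.2635,.0967,11,d["o"])
cv2.imwrite("pics/w14c.png",d["frame"][60:400,120:560,::-1])
E
```

```text
t 29.4 pos [0.4552 0.2619 0.1891] toolyaw 10.9 slide [ 0.002  -0.0016  0.0924] spin -0.1 open 0.0241 F [ 0.3 -0.1 -0.9] grip 35.4
```

View pics/w14c.png

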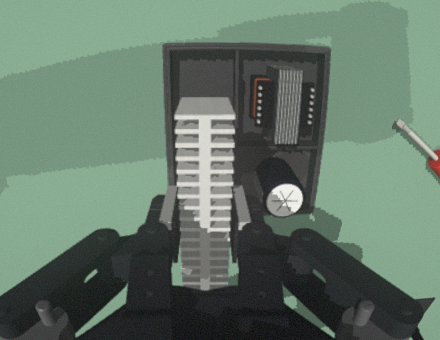

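The heat sink is lined up with the long compartment, and the cap and transformer stand in theirs. I'll lower it.

arm_command(increments=[{"slide":[0.002,-0.002,0.025],"spin":0,"gripper":-1},{"slide":[0.002,-0.002,0.05],"spin":0,"gripper":-1},{"slide":[0.002,-0.002,0.068],"spin":0,"gripper":-1},{"slide":[0.002,-0.002,0.079],"spin":0,"gripper":-1},{"slide":[0.002,-0.002,0.085],"spin":0,"gripper":-1},{"slide":[0.002,-0.002,0.088],"spin":0,"gripper":-1},{"slide":[0.002,-0.002,0.088],"spin":0,"gripper":-1},{"slide":[0.002,-0.002,0.088],"spin":0,"gripper":-1}])

```text
t: 30.12
tool_pos: [0.4534, 0.2645, 0.1025]
tool_rot: [1.998, 2.423, 0.003]
contact_force: [0.2, -0.1, -1.5]
opening: 0.0245
grip_force: 35.4
```

arm_command(increments=[{"slide":[0,0,0.001],"spin":0,"gripper":-1},{"slide":[0,0,0.002],"spin":0,"gripper":-1},{"slide":[0,0,0.003],"spin":0,"gripper":-1},{"slide":[0,0,0.003],"spin":0,"gripper":-1}])

```text
t: 30.45
tool_pos: [0.4526, 0.2644, 0.0986]
tool_rot: [1.998, 2.424, 0.0]
contact_force: [0.5, -0.7, -1.2]
opening: 0.0243
grip_force: 35.4
```

arm_command(increments=[{"slide":[0,0,0.001],"spin":0,"gripper":-1},{"slide":[0,0,0.002],"spin":0,"gripper":-1},{"slide":[0,0,0.002],"spin":0,"gripper":-1}])

```text
t: 30.7
tool_pos: [0.4527, 0.2644, 0.0967]
tool_rot: [1.998, 2.424, 0.0]
contact_force: [-0.4, -0.0, 0.4]
opening: 0.0246
grip_force: 35.7
```

arm_command(increments=[{"slide":[0,0,0.0005],"spin":0,"gripper":-1},{"slide":[0,0,0.001],"spin":0,"gripper":-1},{"slide":[0,0,0.001],"spin":0,"gripper":-1}])

```text
t: 30.95
tool_pos: [0.4528, 0.2645, 0.0967]
tool_rot: [-1.998, -2.424, 0.001]
contact_force: [-4.1, -1.5, 8.4]
opening: 0.0244
grip_force: 36.5
```

arm_command(increments=[{"slide":[0,0,0],"spin":0,"gripper":-0.2},{"slide":[0,0,0],"spin":0,"gripper":-0.2},{"slide":[0,0,0],"spin":0,"gripper":-0.2},{"slide":[0,0,0],"spin":0,"gripper":-0.2},{"slide":[0,0,-0.015],"spin":0,"gripper":-0.2},{"slide":[0,0,-0.04],"spin":0,"gripper":-0.2},{"slide":[0,0,-0.08],"spin":0,"gripper":-0.2},{"slide":[0,0,-0.12],"spin":0,"gripper":-0.2}])

```text
t: 31.62
tool_pos: [0.4514, 0.2638, 0.2149]
tool_rot: [-1.997, -2.423, 0.006]
contact_force: [0.5, 0.3, 0.1]
opening: 0.0342
grip_force: 0.0
```

arm_command(increments=[{"slide":[-0.12,0.05,-0.19],"spin":0,"gripper":0},{"slide":[-0.12,0.05,-0.19],"spin":0,"gripper":0},{"slide":[-0.12,0.05,-0.19],"spin":0,"gripper":0},{"slide":[-0.12,0.05,-0.19],"spin":0,"gripper":0},{"slide":[-0.12,0.05,-0.19],"spin":0,"gripper":0},{"slide":[-0.12,0.05,-0.19],"spin":0,"gripper":0},{"slide":[-0.12,0.05,-0.19],"spin":0,"gripper":0},{"slide":[-0.12,0.05,-0.19],"spin":0,"gripper":0}])

```text
t: 32.28
tool_pos: [0.5251, 0.1556, 0.4065]
tool_rot: [1.999, 2.422, 0.003]
contact_force: [0.2, 0.4, 0.0]
opening: 0.0426
grip_force: 0.0
```

```bash
python3 - <<'E'
from h import *
d=snap("wrist","w15"); s=snap("side"); print(d["o"]["t"],d["o"]["tool_pos"])
cv2.imwrite("pics/fin.png",np.vstack([cv2.resize(d["frame"][0:240,100:500],(500,300)),cv2.resize(s["frame"][130:400,120:570],(500,300))])[...,::-1])
E
```

```text
32.2833 [0.52505121 0.15564127 0.40654889]
```

View pics/fin.png

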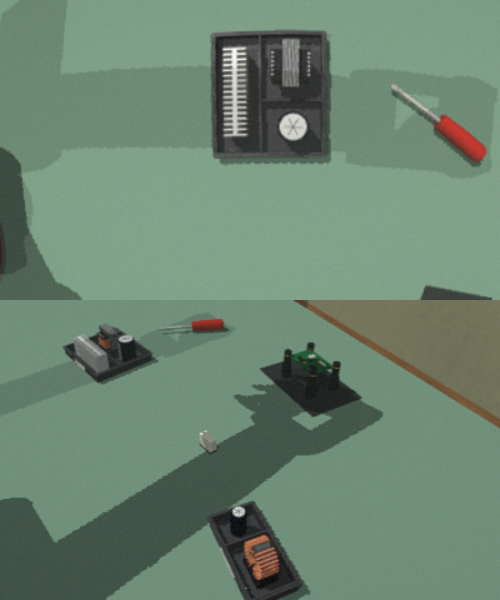

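All five parts stand upright in their compartments, and the relay, screwdriver and fixture are untouched. I'm handing in.

```bash
python3 -c "
from station import order
print(order.finish_job())"
```

```text
the job is handed in; nothing more can be done
None
```

Both kits are made up and the job is handed in at about 32 s: all five parts stand upright in their compartments, and the relay, screwdriver and board fixture look undisturbed in the final pictures; the hand-in gave back no verdict.

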